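Check the rack and book the saw hammers back in

ROBOT

A 6-joint arm with a two-finger parallel gripper is mounted at the origin on the work surface. World frame = base frame: x ahead of the robot, y to its left, z up, the work surface at z = 0. Lengths are in mm, angles in rad, forces in N, time in s.
With the tool pointing down it reaches from about 350 to 875 mm from the base axis. Payload 4.2 kg.
Tool frame: the origin (TCP) lies midway between the tips of the shut fingers; the grasp point (between the pads) lies 19 mm behind it; z points along the fingers, y is the line along which they close (so a half turn about z gives the same grasp; the last joint's range is limited). The gripper opens to 85 mm and grips with 20 to 120 N. Pads are 22 mm wide; open, the fingers measure 114 mm over their backs; the gripper's body (76 mm by 85 mm) begins 54 mm behind the grasp point. The pads swing forward as they close: fully open they stand 13 mm farther back than shut.
Start: joints at [-0.956, 0.385, 0.008, 0, -1.194, -0.259], TCP at [217.727, -585.828, 231.312] pointing down, gripper open.
Joint ranges: [-3.14, 3.14], [-1.21, 2.06], [-1.07, 1.41], [-3.16, 2.05], [-2.99, -0.16], [-3.1, 3.1]. Speed limits (rad/s): [2.79, 2.79, 3.14, 3.14, 3.14, 3.14].

INTERFACE

Orientations are given as a unit quaternion [x, y, z, w].
In Python, from bench import arm gives the robot as it stands.
- The arm moves only by the tool send_rows, never from a script. Its argument "targets" is a list of rows, each an object of numbers: "gripper": the gripper command: -1 is fully open, 1 is shut, values between are in proportion; "x", "y", "z": the shift along the tool's x, y, z in cm; "ax", "ay", "az": the turn, a rotation vector about the tool's x, y, z in degrees. A call has 1 to 5 rows; each row shifts and turns the commanded pose from where the row before left it, along the tool's axes as they then stand; what a row does not reach is not made up. A row lasts 1/12 s, in which the tool goes at most 41.7 mm and 7.16 degrees, less where a joint would pass 70% of its speed; a pose out of reach is approached as far as the arm can. A call is refused whole if a number of a shift passes 4.17 or a number of a turn 7.16, either way. A call with a gripper value outside its range is refused whole. The fingers move at their own pace and stop on an object; the grip force is fixed at half the most. Time passes only in rows, so rows that do not move let the fingers close. It gives the time, the measured TCP pose, the force, the opening and the grip force at its end, in the units of the state.
- arm.read_state(): the state, without advancing time (a new reading comes with each control period).
- arm.get_image(name): name is "scene" or "top" or "wrist"; returns (picture, depth): 420x560x3 uint8, red, green, blue; 420x560 float32, mm along the optical axis (not along the pixel's ray), 0 where there is no reading.
- arm.camera_model(name): a dict with "fx", "fy", "cx", "cy" (pixels), "cam_to_world" (4x4, takes a point from camera to world coordinates). Camera axes: x right, y down, z forward; pixel columns grow to the right and rows downward; lengths in mm; the calibration is good to about 2 mm. A picture is of the moment at which its call begins: read the wrist's pose just before it. camera_model takes no time and is no camera call; for the wrist camera it gives the pose at the moment of the call.
- arm.job_done(): hands the job in; it is judged then, once.
Trained networks look in the newest picture that a camera, given by its name, has taken for a name from the list of things; names that differ only in an ending like _2 or _b are one class to them, and where a whole thing is asked for, a point or a joint stands for the part that bears it (a point fixed in the world has none). Each returns a list of dicts, best first, with "score" (0 to 1); they miss things now and then, are a little off and sometimes report something else, mostly with a low value. They report only what shows in the picture. A call takes as long as a camera call. They do not tell look-alikes from the thing itself.
- arm.boxes_of(camera, thing): "rect" ([left, top, width, height] in pixels, round what is visible of it).
The state is a dict: "clock": time; "joints": joint angles; "joint_vel": joint speeds; "joint_efforts": joint torques, N m; "position": TCP position; "ee_rot": TCP orientation; "contact_force": force on the tool from outside, world axes, zero at the start; "wrist_torque": the same for the moment, N m; "gripper_width": finger opening in mm; "grasp_force": force on a finger pad.
Only numpy, scipy, OpenCV 4.12 (cv2) and the standard library are available. Lean on these libraries where they do the work, as an engineer would, in place of code of your own. Each camera call takes 0.05 s, during which the arm holds its last target. There are 200 camera calls.

TASK

Check that the hammer rack is locked down by gripping its pin knob and pulling it straight up with about 15 N (never 20 N or more) for a second or so, then let it go home. Next, hang every hammer lying on the bench in the rack, one to a ring, handle down through the ring until the head sits fully on it. Once all of them hang, pick up the scanner, aim it at the rack's barcode label from about 10 cm and hold it steady for over a second, then lay it back flat, wholly on its mat; do not disturb the other things on the bench.

Things in the scene. Friction and masses are not known exactly. Their poses are not given: they have to be found in the camera images.
- rack: Fixed dark steel hammer rack: a bar along its y axis on two posts (at y = -165 and +165 mm, x = +50 mm), carrying three steel rings on the robot's side; locking pin at its +y end, barcode label at its -y end. Origin: on the bench below the middle ring; z up. The bar and posts lie around x = +50 mm and stay at least 14 mm below the ring tops.
- ring1 (a point): Centre of the -y end ring's hole at the ring's top face, 155 mm above the bench. Each ring: hole 32 mm, outside 48 mm, 14 mm deep, open below, axis vertical, rings 110 mm apart. A hung hammer's head rests on this face, its centre 17 mm above this point.
- ring2 (a point): Centre of the middle ring's hole at the ring's top face, 155 mm above the bench. Each ring: hole 32 mm, outside 48 mm, 14 mm deep, open below, axis vertical, rings 110 mm apart. A hung hammer's head rests on this face, its centre 17 mm above this point.
- ring3 (a point): Centre of the +y end ring's hole at the ring's top face, 155 mm above the bench. Each ring: hole 32 mm, outside 48 mm, 14 mm deep, open below, axis vertical, rings 110 mm apart. A hung hammer's head rests on this face, its centre 17 mm above this point.
- lockpin (a joint): Height of the sprung locking pin above home (m), 0 = home. A spring pulls it back: about 2 N for each mm lifted (7.5 mm at 15 N, 10 mm at 20 N).
- lockpin_knob (a point): Centre of the pin's upright black round knob, 26 mm in diameter and 26 mm tall, about 60 mm above the bench when home; it moves with the pin, which slides straight up. The knob's underside is 16 mm above the 40 mm square block the pin sits in; the nearest rack post is 60 mm off in the rack's -y direction.
- hammer1: Soft-face hammer (all alike; one may be absent). Head: steel block 34 x 36 x 34 mm with a round grey face, 34 mm across, on either end, 60 mm over the faces. Round wooden handle 22 mm thick, its end 137 mm from the head's centre. Origin: head centre. x: along the handle to its end; y: through the faces. Starts lying (origin 17 mm up), handle to the robot's right. About 0.3 kg, mostly head.
- hammer2: Soft-face hammer (all alike; one may be absent). Head: steel block 34 x 36 x 34 mm with a round grey face, 34 mm across, on either end, 60 mm over the faces. Round wooden handle 22 mm thick, its end 137 mm from the head's centre. Origin: head centre. x: along the handle to its end; y: through the faces. Starts lying (origin 17 mm up), handle to the robot's right. About 0.3 kg, mostly head.
- hammer3: Soft-face hammer (all alike; one may be absent). Head: steel block 34 x 36 x 34 mm with a round grey face, 34 mm across, on either end, 60 mm over the faces. Round wooden handle 22 mm thick, its end 137 mm from the head's centre. Origin: head centre. x: along the handle to its end; y: through the faces. Starts lying (origin 17 mm up), handle to the robot's right. About 0.3 kg, mostly head.
- scanner: Hand scanner, 118 mm long, lying flat: white body 36 mm wide and 34 mm high from x = -60 to +18 mm, then a wider grey nose (52 mm wide, 40 mm high) to x = +59 mm. Origin: underside, about the middle of its length; x: towards the nose, z: up. About 160 g.
- scanner_window (a point): Middle of the glass window on the scanner's nose, 60 mm ahead of the scanner's origin and 20 mm above its underside; it looks along the scanner's +x axis.
- mat: Black rubber mat fixed to the bench, 210 x 150 x 2 mm, where the scanner lies. Origin: centre of its underside; x along its length, z up.
- label: Barcode label (80 x 56 mm) on a white plate 100 x 80 mm at the rack's -y end, its middle 95 mm above the bench, leaning back, facing the robot. Origin: middle of the label's face; x: out of the face, towards the reader and about 34 degrees upward.
- oilcan: Bystander: metal oil bottle, 56 mm in diameter, 150 mm tall. Leave alone.
- offcut: Bystander: steel round-bar offcut lying down, 32 x 90 mm. Leave alone.
- stub: Bystander: aluminium block 50 x 50 x 30 mm. Leave alone.
- spanner: Bystander: spanner lying on the bench. Leave alone.
Mind the look-alikes: they are no part of the job. Leave any turquoise look-alike of the hammer1 alone. Leave any turquoise look-alike of the scanner alone.

How it is judged:
By the outcome, as a careful person would: the job done as asked, in the order asked, and still so for the second after the job is handed in, with the robot touching nothing.
Of hammer1, hammer2, hammer3 only 2 to 3 are there at a start; the rules pass over those that are not, and their reading is None.
At some moment in a run one of hammer1, hammer2, hammer3, scanner may be knocked a few centimetres aside while the robot is not near it.
It also fails if it takes over 210 s, if anything falls off the work surface, if the arm or the gripper's body presses on something with over 40 N, if the wrist force passes 120 N, or if a joint passes its speed limit or range.

## Working session

There is one attempt and no reset: what is moved stays moved. The work goes in short steps, Python scripts to look and compute and a tool call to move; the robot and the scene stay as the last step left them, time stands still between calls to the robot, and variables do not carry over. Pictures are saved under pics/ and viewed, at most 14 in all, crops included, and the job is handed in when it is done.

Besides the shell and the picture viewer there is one more tool, called after "Emit:" in YAML: its name, and indented under it one key for each argument. send_rows: Moves the arm, as the interface text tells. Its arguments: {"type":"object","properties":{"targets":{"type":"array"}},"required":["targets"]}

```bash
ls; mkdir -p pics
python3 - <<'E'
from bench import arm
import cv2,numpy as np
print(arm.read_state())
for n in("scene","top"):
    im,d=arm.get_image(n); cv2.imwrite(f"pics/{n}0.png",im[:,:,::-1]); np.save(f"pics/{n}0.npy",d)
    print(n,arm.camera_model(n))
E
```

```text
pics
{'clock': 0.0, 'joints': array([-9.56372461e-01,  3.85530339e-01,  6.60054683e-03, -5.27252759e-04,
       -1.19400526e+00, -2.58611936e-01]), 'joint_vel': array([-0.00034298, -0.00056919, -0.00197577,  0.0001243 ,  0.00107487,
       -0.00150218]), 'joint_efforts': array([ 7.63694188e-04, -3.92284155e+01,  1.88404459e+01,  4.18600693e+00,
       -4.54534849e-03,  3.67536401e-07]), 'position': array([ 217.53754044, -585.27719224,  230.22333385]), 'ee_rot': array([-1.76873147e-01,  9.84233045e-01,  1.07268307e-03, -2.30059559e-04]), 'contact_force': array([-0.14472553,  0.55335179,  0.84456429]), 'wrist_torque': array([ 0.04875381, -0.04377109,  0.00250332]), 'grasp_force': 0.0, 'gripper_width': 85.41504884766472}
scene {'fx': 428.74284921005386, 'fy': 428.74284921005386, 'cx': 276.4497654722957, 'cy': 211.5478351625728, 'cam_to_world': array([[-1.18589464e-01,  6.11682209e-01, -7.82164570e-01,
         1.46519642e+03],
       [ 9.92912150e-01,  7.92989248e-02, -8.85276337e-02,
         1.39322306e+02],
       [ 7.87403089e-03, -7.87119150e-01, -6.16750715e-01,
         8.50508204e+02],
       [ 0.00000000e+00,  0.00000000e+00,  0.00000000e+00,
         1.00000000e+00]])}
top {'fx': 451.6124588144472, 'fy': 451.6124588144472, 'cx': 280.55746286203816, 'cy': 210.6565950322628, 'cam_to_world': array([[-2.69226206e-02, -9.88969175e-01,  1.45654191e-01,
         3.51904639e+02],
       [-9.99508676e-01,  2.42925258e-02, -1.98060470e-02,
         3.88185634e+01],
       [ 1.60492618e-02, -1.46115858e-01, -9.89137289e-01,
         1.36548786e+03],
       [ 0.00000000e+00,  0.00000000e+00,  0.00000000e+00,
         1.00000000e+00]])}
```

View pics/scene0.png

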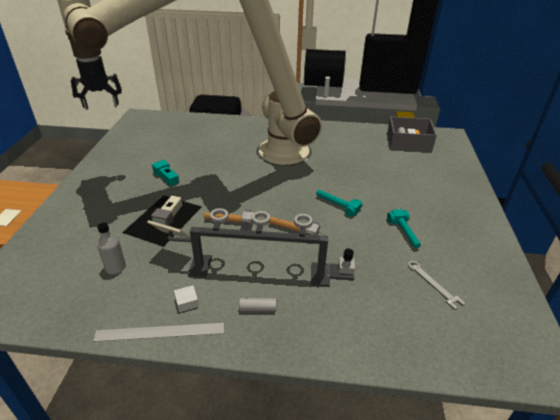

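View pics/top0.png

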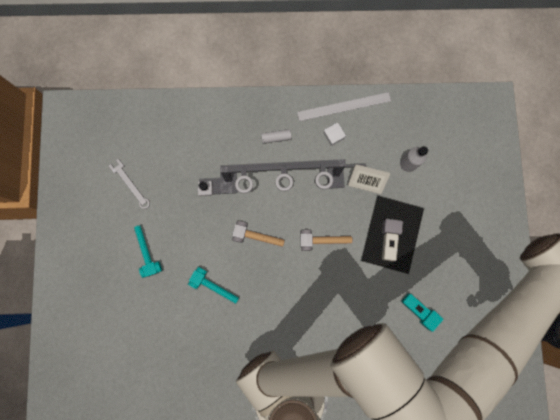

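The scene view (from behind the rack) and the top view agree.

- **Hammers:** two grey and wood ones, heads at top (240,232) and (307,240).
- **Hammer look-alikes:** turquoise, at (148,265) and (200,280). I'll leave them.
- **Scanner:** the white and grey one on the mat at (391,240). The turquoise one at (422,312) is the look-alike.
- **Rack:** knob at (204,187), rings at (244,184), (285,181) and (324,179), label at (369,179).

Next I'll measure from depth.

```bash
cat > h.py <<'E'
import numpy as np,cv2
from scipy.spatial.transform import Rotation as R
np.set_printoptions(precision=2,suppress=True)
def cloud(m,d):
    v,u=np.indices(d.shape); p=np.stack([(u-m["cx"])/m["fx"]*d,(v-m["cy"])/m["fy"]*d,d],-1)
    T=m["cam_to_world"]; w=p@T[:3,:3].T+T[:3,3]; w[d<=0]=np.nan; return w
def proj(m,P):
    T=m["cam_to_world"]; c=(np.atleast_2d(P)-T[:3,3])@T[:3,:3]
    return np.c_[c[:,0]/c[:,2]*m["fx"]+m["cx"],c[:,1]/c[:,2]*m["fy"]+m["cy"]]
def ray(m,u,v):
    T=m["cam_to_world"]; d=T[:3,:3]@[(u-m["cx"])/m["fx"],(v-m["cy"])/m["fy"],1]; return T[:3,3],d/np.linalg.norm(d)
def tri(a,b):  # two (o,d)
    A=np.c_[a[1],-b[1]]; s=np.linalg.lstsq(A,b[0]-a[0],rcond=None)[0]
    p,q=a[0]+s[0]*a[1],b[0]+s[1]*b[1]; return (p+q)/2,np.linalg.norm(p-q)
def delta(st,pos,rot):  # tool-frame shift (cm) and turn (deg) from measured pose to goal
    c=R.from_quat(st["ee_rot"]); return c.inv().apply(np.array(pos)-st["position"])/10,(c.inv()*rot).as_rotvec(degrees=True)
def down(yaw):  # tool z down, tool y (closing line) along world direction yaw (rad)
    y=np.array([np.cos(yaw),np.sin(yaw),0]);z=np.array([0,0,-1.]);return R.from_matrix(np.c_[np.cross(y,z),y,z])
E
python3 - <<'E'
from bench import arm
from h import *
m=arm.camera_model("top"); d=np.load("pics/top0.npy"); im=cv2.imread("pics/top0.png"); w=cloud(m,d)
z=w[...,2]; print("bench",np.nanmedian(z[280:330,100:190]))
def blob(name,box,zlo,zhi,extra=None):
    l,t,r,b=box; mk=np.zeros(z.shape,bool); mk[t:b,l:r]=1; mk&=(z>zlo)&(z<zhi)
    if extra is not None: mk&=extra
    p=w[mk]; 
    if len(p)<3: print(name,"none");return
    c=p.mean(0); u,s,vt=np.linalg.svd(p[:,:2]-c[:2],full_matrices=False)
    rc=cv2.minAreaRect(p[:,:2].astype(np.float32))
    print(name,len(p),c,"axis",vt[0],"rect",rc)
for i,b in enumerate([(230,170,257,196),(272,168,299,194),(312,166,338,191)]): blob(f"ring{3-i}",b,146,170)
blob("knob",(192,175,215,200),60,90)
blob("bar",(220,155,350,180),100,150)
blob("label",(345,160,392,196),60,140)
hsv=cv2.cvtColor(im,cv2.COLOR_BGR2HSV)
for n,b in(("hA",(228,215,290,250)),("hB",(297,225,358,255))):
    wood=(hsv[...,1]>90)&(hsv[...,0]<25)
    blob(n+"head",b,20,60,~wood); blob(n+"handle",b,8,60,wood)
blob("scanner",(375,212,410,265),15,70)
blob("scanner nose",(375,212,410,265),38,70)
mat=(hsv[...,2]<45); blob("mat",(355,190,430,280),-10,15,mat)
for n in("hammer1","scanner","lockpin_knob","oilcan"): print(n,[(round(x["score"],2),np.round(x["rect"])) for x in arm.boxes_of("top",n)][:5])
E
```

```text
bench 0.9788249366945365
ring3 172 [611.93 113.69 154.39] axis [-1.   -0.04] rect ((612.891845703125, 117.08712768554688), (60.57150650024414, 46.645973205566406), 29.853919982910156)
ring2 167 [614.06   3.75 154.34] axis [-1.    0.01] rect ((618.7446899414062, 2.75390625), (43.878684997558594, 62.76221466064453), 88.55524444580078)
ring1 167 [ 616.87 -105.83  154.37] axis [-1.    0.07] rect ((620.045654296875, -109.17513275146484), (46.91822814941406, 62.675315856933594), 66.45272064208984)
knob 67 [622.77 238.19  72.05] axis [ 0.33 -0.94] rect ((623.3424682617188, 238.64715576171875), (23.871259689331055, 24.291240692138672), 31.957189559936523)
bar 1097 [657.62   2.26 138.92] axis [-0.03  1.  ] rect ((645.648193359375, -3.8908233642578125), (52.05559158325195, 367.354736328125), 1.388075828552246)
label 846 [ 627.65 -238.68   99.09] axis [0.37 0.93] rect ((636.34765625, -230.30667114257812), (129.71072387695312, 66.20590209960938), 73.98908996582031)
hAhead 257 [488.56 129.84  32.48] axis [0.21 0.98] rect ((474.6909484863281, 79.706787109375), (153.0286102294922, 60.01832962036133
[... 794 characters left out ...]
2241211, 118.6378173828125), 76.48599243164062)
mat 2364 [ 474.87 -328.21    2.71] axis [-0.96  0.28] rect ((471.8897705078125, -327.52471923828125), (147.2750244140625, 206.21514892578125), 73.09820556640625)
hammer1 [(0.93, array([236., 223.,  46.,  23.])), (0.85, array([301., 230.,  53.,  22.])), (0.68, array([188., 267.,  48.,  34.])), (0.65, array([133., 224.,  29.,  51.]))]
scanner [(0.96, array([384., 219.,  20.,  41.])), (0.77, array([404., 292.,  40.,  37.]))]
lockpin_knob [(0.58, array([200., 183.,   7.,   5.])), (0.45, array([261., 132.,  28.,  13.]))]
oilcan [(0.74, array([400., 145.,  30.,  29.])), (0.59, array([198., 158., 193.,  39.])), (0.27, array([201., 181.,   5.,   9.]))]
```

```bash
cat > m0.py <<'E'
from bench import arm
from h import *
from scipy.optimize import least_squares
for n in("top","scene"):
    m=arm.camera_model(n); d=np.load(f"pics/{n}0.npy"); w=cloud(m,d); im=cv2.imread(f"pics/{n}0.png"); print(n)
    for k,g in(("ring3",(605,113)),("ring2",(607,4)),("ring1",(610,-106))):
        f=w[np.isfinite(w[...,0])&(w[...,2]>147)&(w[...,2]<163)]; 
        c=np.array(g,float)
        f=f[np.hypot(*(f[:,:2]-c).T)<33]
        # band fit: points should lie between r16 and r24 -> robust on radius 20
        s=least_squares(lambda q:np.maximum(np.abs(np.hypot(f[:,0]-q[0],f[:,1]-q[1])-20)-3.5,0),c,loss="soft_l1"); print(k,len(f),s.x,np.median(f[:,2]),s.cost)
    kk=np.isfinite(w[...,0])&(np.hypot(w[...,0]-623,w[...,1]-238)<28)&(w[...,2]>66)&(w[...,2]<85)
    rc=cv2.minAreaRect(w[kk][:,:2].astype(np.float32)); v,u=np.nonzero(kk); print("knob",kk.sum(),rc,np.percentile(w[kk][:,2],[5,50,95]),u.mean(),v.mean())
    # label plate plane: white pixels in box
    g=im.min(2); kk=np.isfinite(w[...,0])&(np.abs(w[...,0]-628)<70)&(np.abs(w[...,1]+238)<70)&(w[...,2]>55)&(w[...,2]<140)&(g>100)
    p=w[kk]
    if len(p)>20:
        for _ in range(4):
            c=p.mean(0); nn=np.linalg.svd(p-c,full_matrices=False)[2][2]; p=p[np.abs((p-c)@nn)<4]
        print("label",len(p),c,nn)
E
python3 m0.py
```

```text
top
ring3 150 [607.14 113.39] 155.4900556912512 26.677630587292334
ring2 147 [610.38   3.69] 155.18291425491384 20.32339326238989
ring1 150 [ 613.61 -105.96] 155.13135668280142 20.971449693358682
knob 62 ((623.5709838867188, 238.3033447265625), (23.85907745361328, 22.61282730102539), 44.24049758911133) [69.28 73.2  76.26] 202.30645161290323 185.03225806451613
label 624 [ 624.3  -241.96   97.8 ] [-0.79  0.23  0.57]
scene
ring3 166 [607.49 110.55] 154.55445622517186 25.079576591268868
ring2 169 [610.48   1.54] 154.62134387616118 29.106949549542158
ring1 168 [ 613.38 -108.34] 154.22162012277175 40.60943553984828
knob 65 ((622.7977294921875, 236.4652099609375), (24.840103149414062, 24.567102432250977), 64.99005889892578) [67.75 71.99 74.85] 348.4 251.84615384615384
label 86 [ 645.22 -250.2   126.67] [-0.93  0.26  0.27]
```

Emit:
send_rows:
  targets:
    - {"y":4.1,"x":-0.5,"az":-6}
    - {"y":4.1,"x":-0.5,"az":-6}
    - {"y":4.1,"x":-0.5,"az":0}
    - {"y":4.1,"x":-0.5}
    - {"y":4.1,"x":-0.5}

```text
$.targets[0]: bad value
```

```bash
cat >> h.py <<'E'
def twist(pos,rot,n,p0=None,R0=None):
    "n equal rows (shift cm, turn deg) from pose (default: measured) to goal; prints the path's middle"
    from bench import arm
    if p0 is None:
        s=arm.read_state(); p0=s["position"]; R0=R.from_quat(s["ee_rot"]); open("log.txt","a").write(repr((list(map(float,s["joints"])),list(map(float,s["position"])),list(map(float,s["ee_rot"]))))+"\n")
    t=R0.inv().apply(np.array(pos,float)-p0)/10; rel=R0.inv()*rot; r=R.from_rotvec(rel.as_rotvec()/n)
    S=sum((r**k).as_matrix() for k in range(n)); sh=np.linalg.solve(S,t)
    P=[np.array(p0,float)]; Q=R0
    for k in range(n): P.append(P[-1]+Q.apply(sh)*10); Q=Q*r
    print("rows",n,"shift",sh.round(3),"turn",r.as_rotvec(degrees=True).round(3),"|s|",np.linalg.norm(sh).round(2)); print(" path",*[P[i].round(0) for i in (n//4,n//2,3*n//4)])
E
python3 - <<'E'
from h import *
twist((600,235,200),down(np.radians(181.6)),30)
E
```

```text
rows 30 shift [-3.17  0.57  0.1 ] turn [ 0.    0.   -2.37] |s| 3.22
 path [ 395. -448.  224.] [ 541. -237.  215.] [605. -21. 208.]
```

Emit:
send_rows:
  targets:
    - {"gripper":-1,"x":0,"y":0,"z":-1,"ax":0,"ay":0,"az":0}
    - {"gripper":-1,"x":0,"y":0,"z":-1,"ax":0,"ay":0,"az":0}

```text
clock: 0.47
position: [217.5, -585.6, 251.6]
ee_rot: [-0.177, 0.984, 0.001, -0.0]
contact_force: [0.4, -0.1, 0.4]
gripper_width: 85.4
grasp_force: 0.0
```

Emit:
send_rows:
  targets:
    - {"gripper":-1,"x":-3.17,"y":0.57,"z":0.1,"ax":0,"ay":0,"az":-2.37}
    - {"gripper":-1,"x":-3.17,"y":0.57,"z":0.1,"ax":0,"ay":0,"az":-2.37}
    - {"gripper":-1,"x":-3.17,"y":0.57,"z":0.1,"ax":0,"ay":0,"az":-2.37}
    - {"gripper":-1,"x":-3.17,"y":0.57,"z":0.1,"ax":0,"ay":0,"az":-2.37}
    - {"gripper":-1,"x":-3.17,"y":0.57,"z":0.1,"ax":0,"ay":0,"az":-2.37}

```text
clock: 0.88
position: [350.3, -492.5, 247.9]
ee_rot: [-0.278, 0.96, -0.001, 0.0]
contact_force: [-0.1, 0.2, -0.4]
gripper_width: 85.4
grasp_force: 0.0
```

Emit:
send_rows:
  targets:
    - {"gripper":-1,"x":-3.17,"y":0.57,"z":0.1,"ax":0,"ay":0,"az":-2.37}
    - {"gripper":-1,"x":-3.17,"y":0.57,"z":0.1,"ax":0,"ay":0,"az":-2.37}
    - {"gripper":-1,"x":-3.17,"y":0.57,"z":0.1,"ax":0,"ay":0,"az":-2.37}
    - {"gripper":-1,"x":-3.17,"y":0.57,"z":0.1,"ax":0,"ay":0,"az":-2.37}
    - {"gripper":-1,"x":-3.17,"y":0.57,"z":0.1,"ax":0,"ay":0,"az":-2.37}

```text
clock: 1.3
position: [459.7, -374.1, 242.9]
ee_rot: [-0.376, 0.926, -0.001, 0.001]
contact_force: [0.4, -0.8, 0.8]
gripper_width: 85.5
grasp_force: 0.0
```

Emit:
send_rows:
  targets:
    - {"gripper":-1,"x":-3.17,"y":0.57,"z":0.1,"ax":0,"ay":0,"az":-2.37}
    - {"gripper":-1,"x":-3.17,"y":0.57,"z":0.1,"ax":0,"ay":0,"az":-2.37}
    - {"gripper":-1,"x":-3.17,"y":0.57,"z":0.1,"ax":0,"ay":0,"az":-2.37}
    - {"gripper":-1,"x":-3.17,"y":0.57,"z":0.1,"ax":0,"ay":0,"az":-2.37}
    - {"gripper":-1,"x":-3.17,"y":0.57,"z":0.1,"ax":0,"ay":0,"az":-2.37}

```text
clock: 1.72
position: [542.3, -235.9, 237.9]
ee_rot: [-0.47, 0.883, -0.001, 0.001]
contact_force: [0.2, -1.2, -0.5]
gripper_width: 85.6
grasp_force: 0.0
```

Run:
```python
from bench import arm
from h import *
twist((600,235,200),down(np.radians(181.6)),15)
m=arm.camera_model("wrist");im,d=arm.get_image("wrist"); cv2.imwrite("pics/w1.png",im[:,:,::-1]); np.save("pics/w1.npy",d);print(m)
s=arm.read_state();print(proj(m,s["position"]))
```

```text
rows 15 shift [-3.16  0.58  0.25] turn [-0.01 -0.   -2.37] |s| 3.22
 path [ 577. -146.  230.] [606. -21. 220.] [614. 107. 210.]
{'fx': 310.04556672534966, 'fy': 310.04556672534966, 'cx': 276.1486359258045, 'cy': 205.88746034678434, 'cam_to_world': array([[  -0.83,    0.53,    0.17,  500.52],
       [   0.56,    0.79,    0.24, -298.43],
       [  -0.  ,    0.3 ,   -0.96,  380.36],
       [   0.  ,    0.  ,    0.  ,    1.  ]])}
[[278.32 271.78]]
```

Emit:
send_rows:
  targets:
    - {"gripper":-1,"x":-3.16,"y":0.58,"z":0.1,"ax":0,"ay":0,"az":-2.37}
    - {"gripper":-1,"x":-3.16,"y":0.58,"z":0.1,"ax":0,"ay":0,"az":-2.37}
    - {"gripper":-1,"x":-3.16,"y":0.58,"z":0.1,"ax":0,"ay":0,"az":-2.37}
    - {"gripper":-1,"x":-3.16,"y":0.58,"z":0.1,"ax":0,"ay":0,"az":-2.37}
    - {"gripper":-1,"x":-3.16,"y":0.58,"z":0.1,"ax":0,"ay":0,"az":-2.37}

```text
clock: 2.18
position: [594.0, -84.1, 232.8]
ee_rot: [-0.558, 0.83, -0.001, 0.001]
contact_force: [0.2, -0.1, 1.1]
gripper_width: 85.6
grasp_force: 0.0
```

Run:
```python
from bench import arm
from h import *
twist((600,235,200),down(np.radians(181.6)),10)
im,d=arm.get_image("wrist");m=arm.camera_model("wrist"); cv2.imwrite("pics/w2.png",im[:,:,::-1]); np.save("pics/w2.npy",d);np.save("pics/w2m.npy",m,allow_pickle=True)
```

```text
rows 10 shift [-3.16  0.58  0.33] turn [-0.01  0.   -2.37] |s| 3.23
 path [606. -21. 226.] [614.  75. 216.] [612. 139. 210.]
```

Emit:
send_rows:
  targets:
    - {"gripper":-1,"x":-3.16,"y":0.58,"z":0.2,"ax":0,"ay":0,"az":-2.37}
    - {"gripper":-1,"x":-3.16,"y":0.58,"z":0.2,"ax":0,"ay":0,"az":-2.37}
    - {"gripper":-1,"x":-3.16,"y":0.58,"z":0.2,"ax":0,"ay":0,"az":-2.37}
    - {"gripper":-1,"x":-3.16,"y":0.58,"z":0.2,"ax":0,"ay":0,"az":-2.37}
    - {"gripper":-1,"x":-3.16,"y":0.58,"z":0.2,"ax":0,"ay":0,"az":-2.37}

```text
clock: 2.65
position: [613.4, 75.1, 222.7]
ee_rot: [-0.641, 0.768, -0.001, 0.001]
contact_force: [0.7, -0.3, 0.7]
gripper_width: 85.4
grasp_force: 0.0
```

Emit:
send_rows:
  targets:
    - {"gripper":-1,"x":-3.16,"y":0.58,"z":0.3,"ax":0,"ay":0,"az":-2.37}
    - {"gripper":-1,"x":-3.16,"y":0.58,"z":0.3,"ax":0,"ay":0,"az":-2.37}
    - {"gripper":-1,"x":-3.16,"y":0.58,"z":0.3,"ax":0,"ay":0,"az":-2.37}
    - {"gripper":-1,"x":-3.16,"y":0.58,"z":0.3,"ax":0,"ay":0,"az":-2.37}
    - {"gripper":-1,"x":0,"y":0,"z":0,"ax":0,"ay":0,"az":0}

```text
clock: 3.07
position: [604.4, 206.6, 209.6]
ee_rot: [-0.704, 0.71, 0.0, 0.001]
contact_force: [0.3, -0.5, 1.1]
gripper_width: 85.6
grasp_force: 0.0
```

Run:
```python
from bench import arm
from h import *
im,d=arm.get_image("wrist");m=arm.camera_model("wrist"); cv2.imwrite("pics/w3.png",im[:,:,::-1]); np.save("pics/w3.npy",d);np.save("pics/w3m.npy",m,allow_pickle=True)
w=cloud(m,d)
for p in("lockpin_knob","hammer1"): print(arm.boxes_of("wrist",p)[:2])
print(proj(m,[(623,237,73),(607,112,155),(610.4,2.6,155)]))
twist((623,237.5,120),down(np.radians(181.6)),3)
```

```text
[]
[{'rect': [343.8, 295.4, 123.8, 68.7], 'score': 0.84}, {'rect': [461.9, 133.2, 98.1, 117.5], 'score': 0.66}]
[[ 258.27  227.8 ]
 [ 271.44   80.39]
 [ 260.91 -160.2 ]]
rows 3 shift [-1.19 -0.6   3.01] turn [-0.02  0.01 -0.82] |s| 3.29
 path [605. 202. 210.] [611. 214. 180.] [617. 226. 150.]
```

View pics/w3.png

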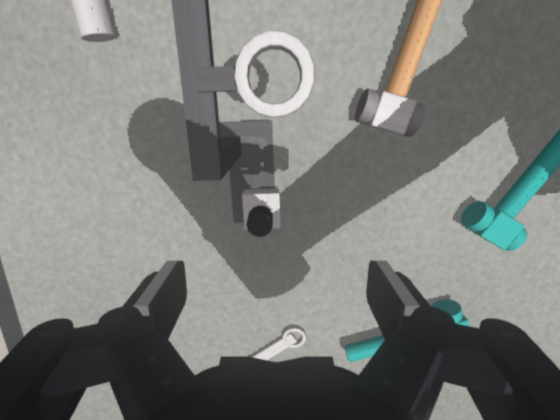

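The close wrist view shows the round black knob at (260,220) on its block, ring3 at (274,74) and hammer A's head at (390,112). The turquoise look-alikes are at the right edge. The arm was still settling when this was taken, so I'll re-measure at rest.

```bash
cat >> h.py <<'E'
def snap(name="wrist",tag=None):
    from bench import arm
    m=arm.camera_model(name); im,d=arm.get_image(name)
    if tag: cv2.imwrite(f"pics/{tag}.png",im[:,:,::-1])
    return m,im,d,cloud(m,d)
def ringfit(w,g,z0=155):
    from scipy.optimize import least_squares
    f=w[np.isfinite(w[...,0])&(abs(w[...,2]-z0)<5)]; c=np.array(g,float)
    for r in(34,30,28):
        q=f[np.hypot(*(f[:,:2]-c).T)<r]; c=least_squares(lambda s:np.maximum(np.abs(np.hypot(q[:,0]-s[0],q[:,1]-s[1])-20)-3.5,0),c,loss="soft_l1").x
    return c,np.median(q[:,2]),len(q)
E
python3 - <<'E'
from bench import arm
from h import *
m,im,d,w=snap(tag="w4")
print("ring3",ringfit(w,(607,112)))
k=(np.hypot(w[...,0]-623,w[...,1]-237)<30)&(w[...,2]>64)&(w[...,2]<90)
print("knob",k.sum(),cv2.minEnclosingCircle(w[k][:,:2].astype(np.float32)),cv2.minAreaRect(w[k][:,:2].astype(np.float32)),np.percentile(w[k][:,2],[5,50,95]))
v,u=np.nonzero(k); print("px",u.mean(),v.mean(),proj(m,[(623,237,73),(607,112,155)]))
hsv=cv2.cvtColor(im,cv2.COLOR_RGB2HSV)
b=(hsv[...,2]<70)&(np.hypot(w[...,0]-623,w[...,1]-237)<40)&(w[...,2]>64); v,u=np.nonzero(b); print("dark",u.mean(),v.mean())
# two-view ray triangulation of knob top: top camera & wrist
mt=arm.camera_model("top"); v,u=np.nonzero(k); print("tri",tri(ray(mt,202.3,185.0),ray(m,u.mean(),v.mean())))
twist((623,237.5,120),down(np.radians(181.6)),3)
E
```

```text
ring3 (array([605.33, 111.48]), np.float64(154.67083876028985), 2967)
knob 544 ((621.6265869140625, 236.02926635742188), 12.751798629760742) ((621.5441284179688, 235.8778076171875), (24.79710578918457, 24.40460968017578), 88.94916534423828) [67.55 71.63 72.81]
px 260.4577205882353 227.54779411764707 [[258.88 230.22]
 [271.6   85.03]]
dark 217.98789878987898 278.8074807480748
tri (array([623.51, 238.89,  64.01]), np.float64(3.7740261729658204))
rows 3 shift [-1.21 -0.6   3.01] turn [-0.02  0.01 -0.84] |s| 3.3
 path [605. 201. 210.] [611. 213. 180.] [617. 225. 150.]
```

Emit:
send_rows:
  targets:
    - {"gripper":-1,"x":-1.18,"y":-0.57,"z":3,"ax":0,"ay":0,"az":-0.84}
    - {"gripper":-1,"x":-1.18,"y":-0.57,"z":3,"ax":0,"ay":0,"az":-0.84}
    - {"gripper":-1,"x":-1.18,"y":-0.57,"z":3,"ax":0,"ay":0,"az":-0.84}
    - {"gripper":-1,"x":0,"y":0,"z":0,"ax":0,"ay":0,"az":0}
    - {"gripper":-1,"x":0,"y":0,"z":0,"ax":0,"ay":0,"az":0}

```text
clock: 3.68
position: [621.6, 235.6, 118.0]
ee_rot: [0.717, -0.697, -0.0, 0.002]
contact_force: [0.5, -0.6, 1.4]
gripper_width: 85.5
grasp_force: 0.0
```

Run:
```python
from bench import arm
from h import *
twist((622,236.5,45),down(np.radians(181.6)),3)
```

```text
rows 3 shift [-0.03 -0.02  2.43] turn [ 0.06 -0.05 -0.01] |s| 2.43
 path [622. 236. 118.] [622. 236.  94.] [622. 236.  69.]
```

Emit:
send_rows:
  targets:
    - {"gripper":-1,"x":-0.03,"y":-0.02,"z":2.43,"ax":0,"ay":0,"az":0}
    - {"gripper":-1,"x":-0.03,"y":-0.02,"z":2.43,"ax":0,"ay":0,"az":0}
    - {"gripper":-1,"x":0,"y":0,"z":2.43,"ax":0,"ay":0,"az":0}
    - {"gripper":-1,"x":0,"y":0,"z":0,"ax":0,"ay":0,"az":0}
    - {"gripper":-1,"x":0,"y":0,"z":0,"ax":0,"ay":0,"az":0}

```text
clock: 4.1
position: [622.9, 236.9, 48.0]
ee_rot: [0.717, -0.697, 0.0, -0.0]
contact_force: [0.7, 0.3, 1.6]
gripper_width: 85.8
grasp_force: 0.0
```

Emit:
send_rows:
  targets:
    - {"gripper":1,"x":0,"y":0,"z":0,"ax":0,"ay":0,"az":0}
    - {"gripper":1,"x":0,"y":0,"z":0,"ax":0,"ay":0,"az":0}
    - {"gripper":1,"x":0,"y":0,"z":0,"ax":0,"ay":0,"az":0}
    - {"gripper":1,"x":0,"y":0,"z":0,"ax":0,"ay":0,"az":0}
    - {"gripper":1,"x":0,"y":0,"z":0,"ax":0,"ay":0,"az":0}

```text
clock: 4.52
position: [622.0, 237.9, 47.4]
ee_rot: [0.717, -0.697, -0.0, -0.0]
contact_force: [-15.2, 3.0, 12.7]
gripper_width: 25.8
grasp_force: 10.2
```

Emit:
send_rows:
  targets:
    - {"gripper":1,"x":0,"y":0,"z":0,"ax":0,"ay":0,"az":0}
    - {"gripper":1,"x":0,"y":0,"z":0,"ax":0,"ay":0,"az":0}
    - {"gripper":1,"x":0,"y":0,"z":0,"ax":0,"ay":0,"az":0}
    - {"gripper":1,"x":0,"y":0,"z":0,"ax":0,"ay":0,"az":0}
    - {"gripper":1,"x":0,"y":0,"z":0,"ax":0,"ay":0,"az":0}

```text
clock: 4.93
position: [621.6, 237.9, 47.7]
ee_rot: [0.717, -0.697, -0.0, 0.0]
contact_force: [-2.9, 1.2, 6.2]
gripper_width: 24.3
grasp_force: 58.7
```

Emit:
send_rows:
  targets:
    - {"gripper":1,"x":0,"y":0,"z":-0.1,"ax":0,"ay":0,"az":0}
    - {"gripper":1,"x":0,"y":0,"z":-0.1,"ax":0,"ay":0,"az":0}
    - {"gripper":1,"x":0,"y":0,"z":-0.1,"ax":0,"ay":0,"az":0}
    - {"gripper":1,"x":0,"y":0,"z":0,"ax":0,"ay":0,"az":0}

```text
clock: 5.27
position: [621.7, 237.9, 48.8]
ee_rot: [0.717, -0.697, -0.0, 0.0]
contact_force: [-1.4, 1.9, -2.4]
gripper_width: 24.2
grasp_force: 59.0
```

Emit:
send_rows:
  targets:
    - {"gripper":1,"x":0,"y":0,"z":0,"ax":0,"ay":0,"az":0}
    - {"gripper":1,"x":0,"y":0,"z":0,"ax":0,"ay":0,"az":0}

```text
clock: 5.43
position: [621.7, 237.9, 48.8]
ee_rot: [0.717, -0.697, -0.0, 0.001]
contact_force: [-2.5, 2.4, -1.9]
gripper_width: 23.9
grasp_force: 58.9
```

Emit:
send_rows:
  targets:
    - {"gripper":1,"x":0,"y":0,"z":-0.2,"ax":0,"ay":0,"az":0}
    - {"gripper":1,"x":0,"y":0,"z":-0.2,"ax":0,"ay":0,"az":0}
    - {"gripper":1,"x":0,"y":0,"z":-0.2,"ax":0,"ay":0,"az":0}
    - {"gripper":1,"x":0,"y":0,"z":0,"ax":0,"ay":0,"az":0}
    - {"gripper":1,"x":0,"y":0,"z":0,"ax":0,"ay":0,"az":0}

```text
clock: 5.85
position: [621.6, 237.8, 53.9]
ee_rot: [0.717, -0.697, -0.0, 0.001]
contact_force: [1.6, 3.3, -13.1]
gripper_width: 23.9
grasp_force: 59.5
```

Emit:
send_rows:
  targets:
    - {"gripper":1,"x":0,"y":0,"z":0,"ax":0,"ay":0,"az":0}
    - {"gripper":1,"x":0,"y":0,"z":0,"ax":0,"ay":0,"az":0}

```text
clock: 6.02
position: [621.6, 237.8, 54.3]
ee_rot: [0.717, -0.697, -0.0, 0.001]
contact_force: [-0.4, 4.3, -13.4]
gripper_width: 23.9
grasp_force: 59.5
```

Emit:
send_rows:
  targets:
    - {"gripper":1,"x":0,"y":0,"z":-0.1,"ax":0,"ay":0,"az":0}
    - {"gripper":1,"x":0,"y":0,"z":0,"ax":0,"ay":0,"az":0}
    - {"gripper":1,"x":0,"y":0,"z":0,"ax":0,"ay":0,"az":0}
    - {"gripper":1,"x":0,"y":0,"z":0,"ax":0,"ay":0,"az":0}
    - {"gripper":1,"x":0,"y":0,"z":0,"ax":0,"ay":0,"az":0}

```text
clock: 6.43
position: [621.7, 237.8, 55.8]
ee_rot: [0.717, -0.697, -0.0, 0.001]
contact_force: [0.7, 4.2, -16.2]
gripper_width: 24.0
grasp_force: 59.6
```

Emit:
send_rows:
  targets:
    - {"gripper":1,"x":0,"y":0,"z":0,"ax":0,"ay":0,"az":0}
    - {"gripper":1,"x":0,"y":0,"z":0,"ax":0,"ay":0,"az":0}
    - {"gripper":1,"x":0,"y":0,"z":0,"ax":0,"ay":0,"az":0}
    - {"gripper":1,"x":0,"y":0,"z":0,"ax":0,"ay":0,"az":0}
    - {"gripper":1,"x":0,"y":0,"z":0,"ax":0,"ay":0,"az":0}

```text
clock: 6.85
position: [621.7, 237.8, 56.1]
ee_rot: [0.717, -0.697, -0.0, 0.0]
contact_force: [-1.7, 5.5, -16.5]
gripper_width: 23.9
grasp_force: 59.6
```

Emit:
send_rows:
  targets:
    - {"gripper":1,"x":0,"y":0,"z":0,"ax":0,"ay":0,"az":0}
    - {"gripper":1,"x":0,"y":0,"z":0,"ax":0,"ay":0,"az":0}
    - {"gripper":1,"x":0,"y":0,"z":0,"ax":0,"ay":0,"az":0}
    - {"gripper":1,"x":0,"y":0,"z":0,"ax":0,"ay":0,"az":0}
    - {"gripper":1,"x":0,"y":0,"z":0,"ax":0,"ay":0,"az":0}

```text
clock: 7.27
position: [621.7, 237.8, 56.1]
ee_rot: [0.717, -0.697, -0.0, 0.0]
contact_force: [-1.1, 4.7, -16.7]
gripper_width: 24.4
grasp_force: 59.6
```

Emit:
send_rows:
  targets:
    - {"gripper":1,"x":0,"y":0,"z":0,"ax":0,"ay":0,"az":0}
    - {"gripper":1,"x":0,"y":0,"z":0.2,"ax":0,"ay":0,"az":0}
    - {"gripper":1,"x":0,"y":0,"z":0.3,"ax":0,"ay":0,"az":0}
    - {"gripper":1,"x":0,"y":0,"z":0.3,"ax":0,"ay":0,"az":0}
    - {"gripper":1,"x":0,"y":0,"z":0.1,"ax":0,"ay":0,"az":0}

```text
clock: 7.68
position: [621.8, 237.8, 49.5]
ee_rot: [0.717, -0.697, 0.0, 0.001]
contact_force: [-7.1, 3.6, -3.1]
gripper_width: 24.0
grasp_force: 60.8
```

Emit:
send_rows:
  targets:
    - {"gripper":1,"x":0,"y":0,"z":0,"ax":0,"ay":0,"az":0}
    - {"gripper":1,"x":0,"y":0,"z":0,"ax":0,"ay":0,"az":0}
    - {"gripper":1,"x":0,"y":0,"z":0,"ax":0,"ay":0,"az":0}

```text
clock: 7.93
position: [621.7, 237.8, 50.1]
ee_rot: [0.717, -0.697, 0.0, 0.0]
contact_force: [-5.7, 3.8, -4.4]
gripper_width: 24.2
grasp_force: 60.6
```

Emit:
send_rows:
  targets:
    - {"gripper":1,"x":0,"y":0,"z":0.2,"ax":0,"ay":0,"az":0}
    - {"gripper":1,"x":0,"y":0,"z":0,"ax":0,"ay":0,"az":0}
    - {"gripper":-1,"x":0,"y":0,"z":0,"ax":0,"ay":0,"az":0}
    - {"gripper":-1,"x":0,"y":0,"z":0,"ax":0,"ay":0,"az":0}
    - {"gripper":-1,"x":0,"y":0,"z":0,"ax":0,"ay":0,"az":0}

```text
clock: 8.35
position: [625.0, 238.0, 49.3]
ee_rot: [0.717, -0.697, 0.002, -0.003]
contact_force: [-0.5, 0.4, -0.7]
gripper_width: 59.5
grasp_force: 0.0
```

Emit:
send_rows:
  targets:
    - {"gripper":-1,"x":0,"y":0,"z":0,"ax":0,"ay":0,"az":0}
    - {"gripper":-1,"x":0,"y":0,"z":0,"ax":0,"ay":0,"az":0}
    - {"gripper":-1,"x":0,"y":0,"z":-2,"ax":0,"ay":0,"az":0}
    - {"gripper":-1,"x":0,"y":0,"z":-4,"ax":0,"ay":0,"az":0}
    - {"gripper":-1,"x":0,"y":0,"z":-4,"ax":0,"ay":0,"az":0}

```text
clock: 8.77
position: [621.6, 236.8, 145.2]
ee_rot: [0.717, -0.697, -0.0, 0.002]
contact_force: [1.3, 0.4, 1.6]
gripper_width: 85.1
grasp_force: 0.0
```

Emit:
send_rows:
  targets:
    - {"gripper":-1,"x":0,"y":0,"z":-4,"ax":0,"ay":0,"az":0}
    - {"gripper":-1,"x":0,"y":0,"z":-4,"ax":0,"ay":0,"az":0}
    - {"gripper":-1,"x":0,"y":0,"z":-4,"ax":0,"ay":0,"az":0}
    - {"gripper":-1,"x":0,"y":0,"z":0,"ax":0,"ay":0,"az":0}
    - {"gripper":-1,"x":0,"y":0,"z":0,"ax":0,"ay":0,"az":0}

```text
clock: 9.18
position: [623.6, 238.1, 269.8]
ee_rot: [0.717, -0.697, 0.001, -0.004]
contact_force: [-0.4, -0.3, -1.8]
gripper_width: 85.6
grasp_force: 0.0
```

```bash
cat > meas.py <<'E'
from bench import arm
from h import *
def hammers(n="top"):
    m,im,d,w=snap(n); hsv=cv2.cvtColor(im,cv2.COLOR_RGB2HSV)
    wood=((hsv[...,1]>90)&(hsv[...,0]<25)&(w[...,2]>8)&(w[...,2]<45)&(w[...,0]>250)&(w[...,0]<800)&(abs(w[...,1])<500)).astype(np.uint8)
    k,lab,st,_=cv2.connectedComponentsWithStats(wood); out=[]
    for i in range(1,k):
        if st[i,4]<60: continue
        p=w[lab==i]; c=p[:,:2].mean(0); a=np.linalg.svd(p[:,:2]-c,full_matrices=False)[2][0]; a=a if a[1]>0 else -a  # toward head
        nn=np.array([-a[1],a[0]])
        f=w[np.isfinite(w[...,0])&(w[...,2]>9)&(w[...,2]<50)]; f=f[(abs((f[:,:2]-c)@nn)<40)&(abs((f[:,:2]-c)@a)<140)]
        s=(f[:,:2]-c)@a; hd=f[(s>45)]; sh=(hd[:,:2]-c)@a; b=sh
        top=hd[hd[:,2]>24]; 
        rc=cv2.minAreaRect(hd[:,:2].astype(np.float32))
        print(n,"hammer: handle mid",c,"axis",a,"yaw",np.degrees(np.arctan2(-a[1],-a[0])).round(1),"handle span",np.percentile((p[:,:2]-c)@a,[1,99]),"head s",np.percentile(sh,[2,98]),"t",np.percentile((hd[:,:2]-c)@nn,[2,98]),"ztop",np.percentile(hd[:,2],90),"zhandle",np.percentile(p[:,2],90))
        sm=np.percentile(sh,98)-17; tm=np.percentile((hd[:,:2]-c)@nn,[2,98]).mean(); print("   head centre",c+a*sm+nn*tm, "by line",c+a*sm)
    return m,im,d,w
E
python3 - <<'E'
from meas import *
hammers("top");m,im,d,w=hammers("scene")
m,im,d,w=snap(tag="w5"); k=(np.hypot(w[...,0]-622,w[...,1]-236)<30)&(w[...,2]>64)&(w[...,2]<90)
print("knob top",np.percentile(w[k][:,2],[50,90]),ringfit(w,(605,111.5)))
print(arm.read_state()["contact_force"])
E
```

```text
top hammer: handle mid [468.97  63.15] axis [0.27 0.96] yaw -105.8 handle span [-56.87  56.96] head s [47.42 93.18] t [-28.86  28.73] ztop 37.45138107999478 zhandle 31.274214181690354
   head centre [489.82 136.43] by line [489.75 136.45]
top hammer: handle mid [ 458.68 -138.89] axis [0. 1.] yaw -90.1 handle span [-56.24  56.98] head s [47.9  94.53] t [-29.44  28.75] ztop 37.40341119752675 zhandle 30.3588534219522
   head centre [459.15 -61.36] by line [458.8  -61.36]
scene hammer: handle mid [ 463.81 -104.08] axis [-0.01  1.  ] yaw -89.2 handle span [-20.43  20.31] head s [ 45.76 138.55] t [-25.24  32.19] ztop 34.82974391601285 zhandle 29.64329273910255
   head centre [458.58  17.41] by line [462.06  17.46]
scene hammer: handle mid [470.59  47.49] axis [0.31 0.95] yaw -108.0 handle span [-44.31  50.67] head s [ 49.39 104.94] t [-19.74  35.77] ztop 36.38269989540233 zhandle 29.366581327947596
   head centre [490.21 133.59] by line [497.83 131.1 ]
knob top [71.47 72.5 ] (array([605.48, 111.6 ]), np.float64(154.60334856139139), 2099)
[-0.51 -0.75 -1.08]
```

```bash
cat >> h.py <<'E'
def frame(y,z):
    y=np.array(y,float);z=np.array(z,float);y/=np.linalg.norm(y);z/=np.linalg.norm(z);return R.from_matrix(np.c_[np.cross(y,z),y,z])
def hv(deg): return np.array([np.cos(np.radians(deg)),np.sin(np.radians(deg)),0])
def pick(h,a=45):  # handle yaw h deg; tool z at angle a from handle dir
    return frame(hv(h-90),np.cos(np.radians(a))*hv(h)+np.sin(np.radians(a))*np.array([0,0,-1]))
def hang(f,a=45): return frame(hv(f+90),np.sin(np.radians(a))*hv(f)+np.cos(np.radians(a))*np.array([0,0,-1]))
E
python3 - <<'E'
from bench import arm
from h import *
Rp=pick(-105.8); H=np.array([489.8,136.4,17]); z=Rp.as_matrix()[:,2]
print(Rp.as_matrix(),hang(1.6).as_matrix())
twist(H-z*115,Rp,10)
twist(H+z*15,Rp,5,H-z*115,Rp)
print(arm.read_state()["joints"])
E
```

```text
[[-0.19 -0.96 -0.19]
 [-0.68  0.27 -0.68]
 [ 0.71  0.   -0.71]] [[-0.71 -0.03  0.71]
 [-0.02  1.    0.02]
 [-0.71  0.   -0.71]]
rows 10 shift [-0.26  1.    1.74] turn [-0.67  4.46  1.66] |s| 2.02
 path [601. 241. 229.] [570. 238. 178.] [547. 232. 144.]
rows 5 shift [0.  0.  2.6] turn [0. 0. 0.] |s| 2.6
 path [507. 197.  80.] [502. 179.  62.] [497. 162.  43.]
[ 0.61  0.44  0.17 -0.   -1.31 -0.58]
```

Emit:
send_rows:
  targets:
    - {"gripper":-1,"x":-0.26,"y":1,"z":1.74,"ax":-0.67,"ay":4.46,"az":1.66}
    - {"gripper":-1,"x":-0.26,"y":1,"z":1.74,"ax":-0.67,"ay":4.46,"az":1.66}
    - {"gripper":-1,"x":-0.26,"y":1,"z":1.74,"ax":-0.67,"ay":4.46,"az":1.66}
    - {"gripper":-1,"x":-0.26,"y":1,"z":1.74,"ax":-0.67,"ay":4.46,"az":1.66}
    - {"gripper":-1,"x":-0.26,"y":1,"z":1.74,"ax":-0.67,"ay":4.46,"az":1.66}

```text
clock: 9.75
position: [569.4, 238.3, 176.7]
ee_rot: [-0.651, 0.733, -0.12, -0.158]
contact_force: [0.4, -0.1, -0.5]
gripper_width: 85.8
grasp_force: 0.0
```

Emit:
send_rows:
  targets:
    - {"gripper":-1,"x":-0.26,"y":1,"z":1.74,"ax":-0.67,"ay":4.46,"az":1.66}
    - {"gripper":-1,"x":-0.26,"y":1,"z":1.74,"ax":-0.67,"ay":4.46,"az":1.66}
    - {"gripper":-1,"x":-0.26,"y":1,"z":1.74,"ax":-0.67,"ay":4.46,"az":1.66}
    - {"gripper":-1,"x":-0.26,"y":1,"z":1.74,"ax":-0.67,"ay":4.46,"az":1.66}
    - {"gripper":-1,"x":-0.26,"y":1,"z":1.74,"ax":-0.67,"ay":4.46,"az":1.66}

```text
clock: 10.17
position: [511.8, 214.2, 97.5]
ee_rot: [-0.556, 0.736, -0.233, -0.307]
contact_force: [0.4, 0.1, 0.1]
gripper_width: 85.4
grasp_force: 0.0
```

Emit:
send_rows:
  targets:
    - {"gripper":-1,"x":0,"y":0,"z":0,"ax":0,"ay":0,"az":0}
    - {"gripper":-1,"x":0,"y":0,"z":0,"ax":0,"ay":0,"az":0}

```text
clock: 10.33
position: [512.3, 214.3, 97.3]
ee_rot: [-0.558, 0.736, -0.232, -0.306]
contact_force: [0.5, 0.9, 1.0]
gripper_width: 85.5
grasp_force: 0.0
```

Run:
```python
from meas import *
m,im,d,w=snap(tag="w6")
hammers("top"); hammers("wrist")
Rp=pick(-105.8); H=np.array([489.8,136.4,17]); z=Rp.as_matrix()[:,2]
twist(H+z*15,Rp,5)
print(arm.read_state()["joints"],proj(arm.camera_model("wrist"),H))
```

```text
top hammer: handle mid [469.04  63.58] axis [0.28 0.96] yaw -106.0 handle span [-57.3   56.04] head s [47.52 93.23] t [-29.2   29.29] ztop 37.54650120132783 zhandle 30.57924122665313
   head centre [490.02 136.87] by line [490.07 136.85]
top hammer: handle mid [ 458.67 -138.48] axis [0. 1.] yaw -90.3 handle span [-56.67  56.4 ] head s [48.01 94.15] t [-29.65  29.03] ztop 37.33708502740558 zhandle 30.80313731677884
   head centre [459.36 -61.34] by line [459.05 -61.33]
wrist hammer: handle mid [ 460.12 -123.13] axis [-0.05  1.  ] yaw -86.9 handle span [-38.67  31.52] head s [ 47.21 136.95] t [-30.75  26.57] ztop 34.411958554544654 zhandle 28.073519685095665
   head centre [455.68  -3.24] by line [453.6   -3.36]
wrist hammer: handle mid [469.13  64.93] axis [0.27 0.96] yaw -105.9 handle span [-58.99  50.22] head s [47.91 89.96] t [-27.94  28.85] ztop 34.573221644550166 zhandle 27.993781321231154
   head centre [488.72 135.21] by line [489.15 135.09]
rows 5 shift [-0.01  0.04  2.65] turn [-0.03  0.05 -0.03] |s| 2.65
 path [509. 197.  82.] [503. 180.  63.] [498. 162.  44.]
[ 0.85  0.71 -0.12  0.31 -1.48 -1.28] [[279.54 200.98]]
```

View pics/w6.png

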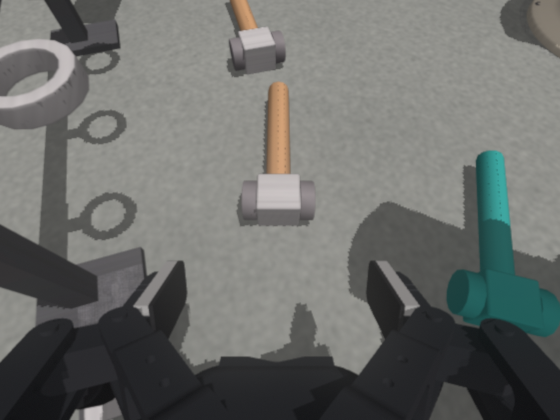

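The close view shows grey-and-wood hammer A with its head at (278,198), centred between the fingers. The turquoise look-alike at (505,290) is well to the side. Descending and gripping.

Emit:
send_rows:
  targets:
    - {"gripper":-1,"x":0,"y":0.03,"z":2.6,"ax":0,"ay":0,"az":0}
    - {"gripper":-1,"x":0,"y":0.03,"z":2.6,"ax":0,"ay":0,"az":0}
    - {"gripper":-1,"x":0,"y":0.03,"z":2.6,"ax":0,"ay":0,"az":0}
    - {"gripper":-1,"x":0,"y":0.03,"z":2.6,"ax":0,"ay":0,"az":0}
    - {"gripper":-1,"x":0,"y":0.03,"z":2.4,"ax":0,"ay":0,"az":0}

```text
clock: 10.9
position: [487.9, 127.8, 9.6]
ee_rot: [-0.557, 0.738, -0.231, -0.302]
contact_force: [-0.1, -0.4, -0.1]
gripper_width: 85.7
grasp_force: 0.0
```

Emit:
send_rows:
  targets:
    - {"gripper":-1,"x":0,"y":0,"z":0,"ax":0,"ay":0,"az":0}
    - {"gripper":-1,"x":0,"y":0,"z":0,"ax":0,"ay":0,"az":0}
    - {"gripper":1,"x":0,"y":0,"z":0,"ax":0,"ay":0,"az":0}
    - {"gripper":1,"x":0,"y":0,"z":0,"ax":0,"ay":0,"az":0}
    - {"gripper":1,"x":0,"y":0,"z":0,"ax":0,"ay":0,"az":0}

```text
clock: 11.32
position: [488.5, 129.8, 10.3]
ee_rot: [-0.557, 0.738, -0.232, -0.302]
contact_force: [0.1, 2.3, 5.6]
gripper_width: 59.0
grasp_force: 65.4
```

Emit:
send_rows:
  targets:
    - {"gripper":1,"x":0,"y":0,"z":0,"ax":0,"ay":0,"az":0}
    - {"gripper":1,"x":0,"y":0,"z":0,"ax":0,"ay":0,"az":0}
    - {"gripper":1,"x":0,"y":0,"z":0,"ax":0,"ay":0,"az":0}
    - {"gripper":1,"x":0,"y":0,"z":0,"ax":0,"ay":0,"az":0}

```text
clock: 11.65
position: [488.5, 129.8, 10.3]
ee_rot: [-0.558, 0.737, -0.232, -0.302]
contact_force: [1.4, 2.5, 5.9]
gripper_width: 59.0
grasp_force: 65.6
```

Run:
```python
from bench import arm
from h import *
s=arm.read_state(); print(s["position"],s["gripper_width"],s["grasp_force"],s["contact_force"],s["joints"])
Rp=R.from_quat(s["ee_rot"]); p=s["position"]
H=np.array([489.6,136.2,17]); print("head in tool",Rp.inv().apply(H-p),"z axis",Rp.as_matrix())
mid=p+[0,0,150]; print("up"); twist(mid,Rp,4)
Rh=hang(1.6); o=(Rh*Rp.inv()).as_rotvec(degrees=True); print("turn",o,np.linalg.norm(o))
twist((480,100,330),Rh,24,mid,Rp)
```

```text
[488.48 129.8   10.27] 59.02676247063175 65.63334703445435 [1.45 2.46 5.9 ] [ 0.78  0.75 -0.38  0.39 -1.19 -1.34]
head in tool [ 0.16  0.61 -9.33] z axis [[-0.2  -0.96 -0.19]
 [-0.68  0.27 -0.68]
 [ 0.7  -0.01 -0.71]]
up
rows 4 shift [ 2.64 -0.02 -2.66] turn [0. 0. 0.] |s| 3.75
 path [488. 130.  48.] [488. 130.  85.] [488. 130. 123.]
turn [ 58.55 -74.67 -56.24] 110.2997207861748
rows 24 shift [ 0.15 -0.34 -0.73] turn [-0.01 -3.18  3.32] |s| 0.82
 path [510. 141. 203.] [518. 137. 251.] [508. 121. 296.]
```

Emit:
send_rows:
  targets:
    - {"gripper":1,"x":0.7,"y":0,"z":-0.7,"ax":0,"ay":0,"az":0}
    - {"gripper":1,"x":2.6,"y":0,"z":-2.6,"ax":0,"ay":0,"az":0}
    - {"gripper":1,"x":2.6,"y":0,"z":-2.6,"ax":0,"ay":0,"az":0}
    - {"gripper":1,"x":2.6,"y":0,"z":-2.6,"ax":0,"ay":0,"az":0}
    - {"gripper":1,"x":2.2,"y":0,"z":-2.2,"ax":0,"ay":0,"az":0}

```text
clock: 12.07
position: [486.5, 128.6, 162.0]
ee_rot: [-0.557, 0.738, -0.231, -0.303]
contact_force: [0.0, 0.6, -3.0]
gripper_width: 58.8
grasp_force: 65.9
```

Emit:
send_rows:
  targets:
    - {"gripper":1,"x":0.15,"y":-0.34,"z":-0.73,"ax":0,"ay":-3.18,"az":3.32}
    - {"gripper":1,"x":0.15,"y":-0.34,"z":-0.73,"ax":0,"ay":-3.18,"az":3.32}
    - {"gripper":1,"x":0.15,"y":-0.34,"z":-0.73,"ax":0,"ay":-3.18,"az":3.32}
    - {"gripper":1,"x":0.15,"y":-0.34,"z":-0.73,"ax":0,"ay":-3.18,"az":3.32}
    - {"gripper":1,"x":0.15,"y":-0.34,"z":-0.73,"ax":0,"ay":-3.18,"az":3.32}

```text
clock: 12.48
position: [505.5, 139.1, 194.4]
ee_rot: [-0.471, 0.846, -0.192, -0.162]
contact_force: [-0.4, -0.1, -3.4]
gripper_width: 58.9
grasp_force: 65.9
```

Emit:
send_rows:
  targets:
    - {"gripper":1,"x":0.15,"y":-0.34,"z":-0.73,"ax":0,"ay":-3.18,"az":3.32}
    - {"gripper":1,"x":0.15,"y":-0.34,"z":-0.73,"ax":0,"ay":-3.18,"az":3.32}
    - {"gripper":1,"x":0.15,"y":-0.34,"z":-0.73,"ax":0,"ay":-3.18,"az":3.32}
    - {"gripper":1,"x":0.15,"y":-0.34,"z":-0.73,"ax":0,"ay":-3.18,"az":3.32}
    - {"gripper":1,"x":0.15,"y":-0.34,"z":-0.73,"ax":0,"ay":-3.18,"az":3.32}

```text
clock: 12.9
position: [515.1, 138.2, 233.8]
ee_rot: [-0.366, 0.919, -0.147, -0.015]
contact_force: [-0.7, 0.4, -2.9]
gripper_width: 58.9
grasp_force: 65.8
```

Run:
```python
from bench import arm
from h import *
s=arm.read_state(); print(s["position"],s["gripper_width"],s["grasp_force"],s["contact_force"],s["joints"])
twist((480,100,330),hang(1.6),14)
```

```text
[515.06 138.25 233.83] 58.874640459487715 65.82897663116455 [-0.66  0.36 -2.87] [ 0.71  0.25 -0.33  0.3  -1.14 -1.67]
rows 14 shift [ 0.13 -0.34 -0.73] turn [-0.01 -3.18  3.3 ] |s| 0.82
 path [516. 134. 258.] [510. 124. 288.] [500. 114. 308.]
```

Emit:
send_rows:
  targets:
    - {"gripper":1,"x":0.13,"y":-0.34,"z":-0.73,"ax":0,"ay":-3.18,"az":3.3}
    - {"gripper":1,"x":0.13,"y":-0.34,"z":-0.73,"ax":0,"ay":-3.18,"az":3.3}
    - {"gripper":1,"x":0.13,"y":-0.34,"z":-0.73,"ax":0,"ay":-3.18,"az":3.3}
    - {"gripper":1,"x":0.13,"y":-0.34,"z":-0.73,"ax":0,"ay":-3.18,"az":3.3}
    - {"gripper":1,"x":0.13,"y":-0.34,"z":-0.73,"ax":0,"ay":-3.18,"az":3.3}

```text
clock: 13.32
position: [513.5, 128.7, 273.2]
ee_rot: [-0.248, 0.955, -0.096, 0.133]
contact_force: [-0.2, -0.2, -3.2]
gripper_width: 58.9
grasp_force: 65.8
```

Emit:
send_rows:
  targets:
    - {"gripper":1,"x":0.13,"y":-0.34,"z":-0.73,"ax":0,"ay":-3.18,"az":3.3}
    - {"gripper":1,"x":0.13,"y":-0.34,"z":-0.73,"ax":0,"ay":-3.18,"az":3.3}
    - {"gripper":1,"x":0.13,"y":-0.34,"z":-0.73,"ax":0,"ay":-3.18,"az":3.3}
    - {"gripper":1,"x":0.13,"y":-0.34,"z":-0.73,"ax":0,"ay":-3.18,"az":3.3}
    - {"gripper":1,"x":0.13,"y":-0.34,"z":-0.73,"ax":0,"ay":-3.18,"az":3.3}

```text
clock: 13.73
position: [499.3, 113.0, 307.7]
ee_rot: [-0.119, 0.953, -0.041, 0.276]
contact_force: [-0.1, -1.3, -2.8]
gripper_width: 59.3
grasp_force: 65.9
```

Emit:
send_rows:
  targets:
    - {"gripper":1,"x":0.13,"y":-0.34,"z":-0.73,"ax":0,"ay":-3.18,"az":3.3}
    - {"gripper":1,"x":0.13,"y":-0.34,"z":-0.73,"ax":0,"ay":-3.18,"az":3.3}
    - {"gripper":1,"x":0.13,"y":-0.34,"z":-0.73,"ax":0,"ay":-3.18,"az":3.3}
    - {"gripper":1,"x":0.13,"y":-0.34,"z":-0.73,"ax":0,"ay":-3.18,"az":3.3}
    - {"gripper":1,"x":0,"y":0,"z":0,"ax":0,"ay":0,"az":0}

```text
clock: 14.15
position: [477.8, 94.4, 331.7]
ee_rot: [-0.018, 0.925, 0.001, 0.378]
contact_force: [-0.7, -2.1, -3.9]
gripper_width: 58.6
grasp_force: 66.0
```

Run:
```python
from bench import arm
from h import *
s=arm.read_state(); print(s["position"],s["gripper_width"],s["grasp_force"],s["contact_force"],s["joints"])
Rh=hang(1.6); z=Rh.as_matrix()[:,2]
twist(np.array([606,111.6,340])+z*9.3,Rh,6)
```

```text
[477.78  94.38 331.69] 58.60926807973311 66.00080609321594 [-0.65 -2.13 -3.94] [ 0.54 -0.25 -0.96  1.18 -0.38 -3.09]
rows 6 shift [-1.62  0.22  1.56] turn [-0.03 -0.09  0.12] |s| 2.27
 path [500.  97. 332.] [545. 103. 332.] [568. 106. 333.]
```

Run:
```python
from bench import arm
from h import *
Rh=hang(25); z=Rh.as_matrix()[:,2]
twist(np.array([606,111.6,335])+z*9.3,Rh,10)
```

```text
rows 10 shift [-0.94 -0.09  0.98] turn [-1.66 -0.07 -1.59] |s| 1.37
 path [505.  94. 331.] [546.  98. 330.] [573. 103. 329.]
```

Emit:
send_rows:
  targets:
    - {"gripper":1,"x":-0.94,"y":-0.09,"z":0.98,"ax":-1.66,"ay":-0.07,"az":-1.59}
    - {"gripper":1,"x":-0.94,"y":-0.09,"z":0.98,"ax":-1.66,"ay":-0.07,"az":-1.59}
    - {"gripper":1,"x":-0.94,"y":-0.09,"z":0.98,"ax":-1.66,"ay":-0.07,"az":-1.59}
    - {"gripper":1,"x":-0.94,"y":-0.09,"z":0.98,"ax":-1.66,"ay":-0.07,"az":-1.59}
    - {"gripper":1,"x":-0.94,"y":-0.09,"z":0.98,"ax":-1.66,"ay":-0.07,"az":-1.59}

```text
clock: 14.57
position: [548.3, 98.4, 332.6]
ee_rot: [-0.106, 0.92, 0.044, 0.376]
contact_force: [0.8, -1.1, -2.3]
gripper_width: 58.7
grasp_force: 66.0
```

Emit:
send_rows:
  targets:
    - {"gripper":1,"x":-0.94,"y":-0.09,"z":0.98,"ax":-1.66,"ay":-0.07,"az":-1.59}
    - {"gripper":1,"x":-0.94,"y":-0.09,"z":0.98,"ax":-1.66,"ay":-0.07,"az":-1.59}
    - {"gripper":1,"x":-0.94,"y":-0.09,"z":0.98,"ax":-1.66,"ay":-0.07,"az":-1.59}
    - {"gripper":1,"x":-0.94,"y":-0.09,"z":0.98,"ax":-1.66,"ay":-0.07,"az":-1.59}
    - {"gripper":1,"x":-0.94,"y":-0.09,"z":0.98,"ax":-1.66,"ay":-0.07,"az":-1.59}

```text
clock: 14.98
position: [605.6, 112.8, 331.3]
ee_rot: [-0.185, 0.907, 0.079, 0.371]
contact_force: [0.5, -2.0, -3.0]
gripper_width: 58.6
grasp_force: 66.0
```

Emit:
send_rows:
  targets:
    - {"gripper":1,"x":0,"y":0,"z":0,"ax":0,"ay":0,"az":0}
    - {"gripper":1,"x":0,"y":0,"z":0,"ax":0,"ay":0,"az":0}
    - {"gripper":1,"x":0,"y":0,"z":0,"ax":0,"ay":0,"az":0}

```text
clock: 15.23
position: [605.8, 111.2, 332.4]
ee_rot: [-0.184, 0.906, 0.077, 0.372]
contact_force: [-0.7, -1.3, -3.2]
gripper_width: 58.8
grasp_force: 65.9
```

```bash
cat > chk.py <<'E'
from bench import arm
from h import *
import sys
def handle(n,g,tag=None):
    "held handle axis from a camera: line fit on wood points near g, tops of ring"
    m,im,d,w=snap(n,tag); hsv=cv2.cvtColor(im,cv2.COLOR_RGB2HSV)
    k=(hsv[...,1]>90)&(hsv[...,0]<25)&(np.hypot(w[...,0]-g[0],w[...,1]-g[1])<45)&(w[...,2]>60)
    if k.sum()<20: print(n,"no wood",k.sum()); return m,im,d,w
    p=w[k]; T=m["cam_to_world"][:3,3]; c=np.median(p,0); vh=c-T
    # mean over strips across the visible half-cylinder -> push back to axis along horizontal view by ~ r*pi/4
    zs=np.linspace(np.percentile(p[:,2],5),np.percentile(p[:,2],95),9); Q=[]
    for a,b in zip(zs[:-1],zs[1:]):
        q=p[(p[:,2]>=a)&(p[:,2]<b)]
        if len(q)>3: Q.append(q.mean(0))
    Q=np.array(Q); v=vh.copy(); v[2]=0; v/=np.linalg.norm(v); Q=Q+v*11*np.pi/4
    c=Q.mean(0); a=np.linalg.svd(Q-c)[2][0]; a=a if a[2]>0 else -a
    print(n,"handle axis pt",c,"dir",a,"z range",zs[0],zs[-1],"n",k.sum()," at z155:",c+a/a[2]*(155-c[2])," bottom:",c+a/a[2]*(zs[0]-c[2]))
    return m,im,d,w
E
python3 - <<'E'
from chk import *
s=arm.read_state(); print(s["position"],s["contact_force"],s["joints"],R.from_quat(s["ee_rot"]).as_matrix()[:,2]); Rr=R.from_quat(s["ee_rot"])
print("head est",s["position"]+Rr.apply([0,0.6,-9.3]),"handle est",Rr.apply([.707,0,.707]))
m,im,d,w=handle("scene",(606,112),"s1"); print(ringfit(w,(607.5,110.5)))
m,im,d,w=handle("top",(606,112),"t1"); print(ringfit(w,(607.,113)))
E
```

```text
[605.82 111.23 332.38] [-0.67 -1.32 -3.18] [ 0.46  0.   -0.49  0.14 -0.3  -1.74] [ 0.65  0.28 -0.71]
head est [599.57 109.2  338.99] handle est [-0.01  0.   -1.  ]
scene handle axis pt [598.53 107.78 258.97] dir [ 0.02 -0.    1.  ] z range 208.75164173263397 309.0046260660966 n 320  at z155: [596.61 108.2  155.  ]  bottom: [597.61 107.98 208.75]
(array([607.29, 110.34]), np.float64(155.21890994353151), 144)
top no wood 9
(array([607., 113.]), np.float64(156.29873075643764), 5)
```

View pics/s1.png

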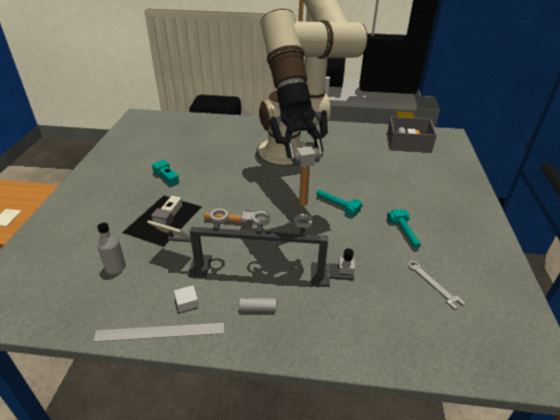

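Scene view: the hammer hangs vertical in the gripper at (305,180), just in front of ring3 at (303,222). I'll correct about 8 mm in x and lower it to just above the ring.

Run:
```python
from bench import arm
from h import *
Rh=hang(25)
twist(np.array([599.57+7.7,109.2+2.5,306])-Rh.apply([0,.6,-9.3]),Rh,3)
```

```text
rows 3 shift [ 0.58 -0.02  0.98] turn [-0.42 -0.07 -0.49] |s| 1.14
 path [606. 111. 333.] [608. 112. 322.] [611. 113. 311.]
```

Emit:
send_rows:
  targets:
    - {"gripper":1,"x":0.58,"y":-0.02,"z":0.98,"ax":-0.42,"ay":-0.07,"az":-0.49}
    - {"gripper":1,"x":0.58,"y":-0.02,"z":0.98,"ax":-0.42,"ay":-0.07,"az":-0.49}
    - {"gripper":1,"x":0.58,"y":-0.02,"z":0.98,"ax":-0.42,"ay":-0.07,"az":-0.49}
    - {"gripper":1,"x":0,"y":0,"z":0,"ax":0,"ay":0,"az":0}
    - {"gripper":1,"x":0,"y":0,"z":0,"ax":0,"ay":0,"az":0}

```text
clock: 15.75
position: [614.2, 114.1, 300.2]
ee_rot: [-0.2, 0.902, 0.083, 0.374]
contact_force: [1.1, -1.1, -3.5]
gripper_width: 58.9
grasp_force: 65.8
```

Run:
```python
from chk import *
s=arm.read_state(); Rr=R.from_quat(s["ee_rot"]); print(s["position"],s["joints"])
print("head est",s["position"]+Rr.apply([0,0.6,-9.3]),"handle est",Rr.apply([.707,0,.707]))
m,im,d,w=handle("scene",(606,112),"s2"); print(ringfit(w,(607.5,110.5)))
cv2.imwrite("pics/s2c.png",cv2.resize(im[110:310,220:400,::-1],None,fx=3,fy=3,interpolation=cv2.INTER_CUBIC))
m,im,d,w=snap("wrist","w7"); print(ringfit(w,(606,111.5)))
```

```text
[614.22 114.07 300.22] [ 0.45  0.05 -0.49  0.03 -0.24 -1.6 ]
head est [608.   111.83 306.79] handle est [ 0.  0. -1.]
scene handle axis pt [607.61 110.23 226.6 ] dir [0.01 0.   1.  ] z range 175.4122605392765 277.8246908090188 n 308  at z155: [607.01 110.1  155.  ]  bottom: [607.18 110.14 175.41]
(array([606.76, 110.69]), np.float64(154.75962934164056), 116)
(array([604.72, 111.34]), np.float64(154.41021069194505), 1769)
```

View pics/s2c.png

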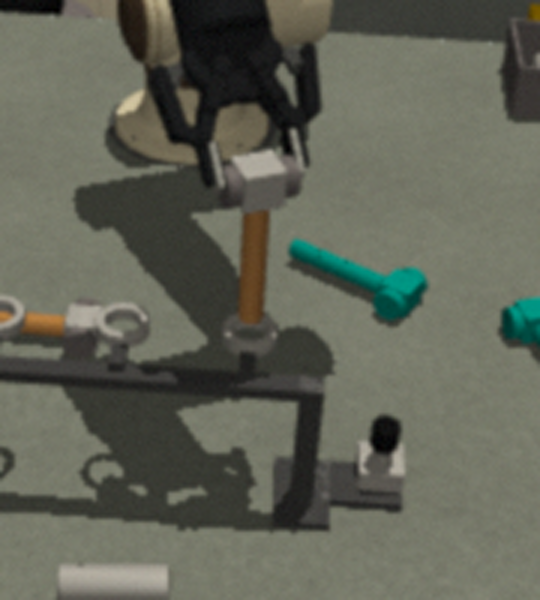

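View pics/w7.png

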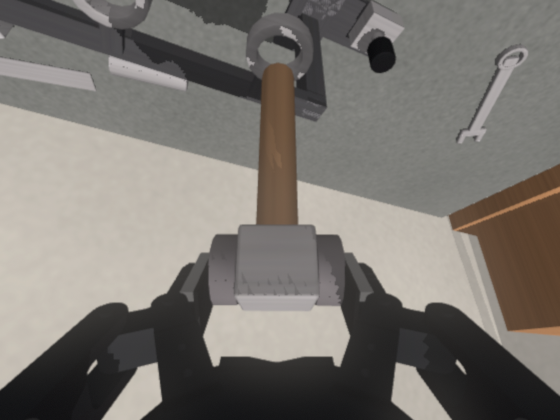

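Emit:
send_rows:
  targets:
    - {"gripper":1,"x":1.06,"y":0,"z":0.92,"ax":0,"ay":0,"az":0}
    - {"gripper":1,"x":1,"y":0,"z":1,"ax":0,"ay":0,"az":0}
    - {"gripper":1,"x":1,"y":0,"z":1,"ax":0,"ay":0,"az":0}
    - {"gripper":1,"x":0,"y":0,"z":0,"ax":0,"ay":0,"az":0}
    - {"gripper":1,"x":0,"y":0,"z":0,"ax":0,"ay":0,"az":0}

```text
clock: 16.27
position: [615.7, 112.1, 261.0]
ee_rot: [-0.201, 0.901, 0.085, 0.374]
contact_force: [0.7, 0.6, -3.6]
gripper_width: 58.5
grasp_force: 65.9
```

Run:
```python
from chk import *
s=arm.read_state(); Rr=R.from_quat(s["ee_rot"]); print(s["position"],s["joints"],s["contact_force"],s["wrist_torque"])
print("head est",s["position"]+Rr.apply([0,0.6,-9.3]),"handle est",Rr.apply([.707,0,.707]))
m,im,d,w=handle("scene",(606,112),"s3"); print(ringfit(w,(607.5,110.5)))
m,im,d,w=snap("wrist","w8"); print(ringfit(w,(606,111.5)))
Rh=hang(25); p=s["position"]; twist(np.array([606.8,111.2,174])-Rh.apply([0,.6,-9.3]),Rh,5)
```

```text
[615.66 112.13 260.99] [ 0.43  0.1  -0.52 -0.04 -0.16 -1.53] [ 0.7   0.61 -3.57] [-0.81  1.79  0.01]
head est [609.46 109.84 267.55] handle est [ 0.  0. -1.]
scene handle axis pt [609.06 108.64 198.17] dir [ 0.01 -0.01  1.  ] z range 156.98491062836243 239.2233334444112 n 240  at z155: [608.81 108.94 155.  ]  bottom: [608.82 108.93 156.98]
(array([605.08, 110.81]), np.float64(155.0700304103545), 136)
(array([605.83, 112.32]), np.float64(154.4283445656875), 2300)
rows 5 shift [1.37 0.04 1.3 ] turn [0.07 0.04 0.02] |s| 1.89
 path [615. 113. 243.] [615. 113. 224.] [614. 113. 205.]
```

Run:
```python
from bench import arm
from h import *
R0=hang(25);R1=hang(65); o=[0,.6,-9.3]
h=np.array([606.8,111.2,330.]); s=arm.read_state()
twist(h-R0.apply(o),R0,4); twist(h-R1.apply(o),R1,12,h-R0.apply(o),R0)
```

```text
rows 4 shift [-1.05  0.06 -1.12] turn [0.08 0.05 0.02] |s| 1.54
 path [615. 113. 277.] [614. 113. 293.] [614. 113. 308.]
rows 12 shift [-0.    0.04  0.  ] turn [-2.36  0.   -2.36] |s| 0.04
 path [613. 114. 323.] [612. 115. 323.] [611. 116. 323.]
```

Emit:
send_rows:
  targets:
    - {"gripper":1,"x":-1.05,"y":0.06,"z":-1.12,"ax":0,"ay":0,"az":0}
    - {"gripper":1,"x":-1.05,"y":0.06,"z":-1.12,"ax":0,"ay":0,"az":0}
    - {"gripper":1,"x":-1.05,"y":0.06,"z":-1.12,"ax":0,"ay":0,"az":0}
    - {"gripper":1,"x":-1.05,"y":0.06,"z":-1.12,"ax":0,"ay":0,"az":0}

```text
clock: 16.7
position: [612.5, 113.2, 323.7]
ee_rot: [-0.201, 0.901, 0.085, 0.374]
contact_force: [-0.2, -0.2, -3.7]
gripper_width: 58.6
grasp_force: 65.9
```

Emit:
send_rows:
  targets:
    - {"gripper":1,"x":0,"y":0.04,"z":0,"ax":-2.36,"ay":0,"az":-2.36}
    - {"gripper":1,"x":0,"y":0.04,"z":0,"ax":-2.36,"ay":0,"az":-2.36}
    - {"gripper":1,"x":0,"y":0.04,"z":0,"ax":-2.36,"ay":0,"az":-2.36}
    - {"gripper":1,"x":0,"y":0.04,"z":0,"ax":-2.36,"ay":0,"az":-2.36}

```text
clock: 17.03
position: [612.1, 113.6, 323.6]
ee_rot: [-0.299, 0.874, 0.125, 0.363]
contact_force: [0.7, -0.2, -3.4]
gripper_width: 59.1
grasp_force: 66.0
```

Emit:
send_rows:
  targets:
    - {"gripper":1,"x":0,"y":0.04,"z":0,"ax":-2.36,"ay":0,"az":-2.36}
    - {"gripper":1,"x":0,"y":0.04,"z":0,"ax":-2.36,"ay":0,"az":-2.36}
    - {"gripper":1,"x":0,"y":0.04,"z":0,"ax":-2.36,"ay":0,"az":-2.36}
    - {"gripper":1,"x":0,"y":0.04,"z":0,"ax":-2.36,"ay":0,"az":-2.36}

```text
clock: 17.37
position: [611.2, 113.4, 322.8]
ee_rot: [-0.398, 0.834, 0.165, 0.346]
contact_force: [0.1, 0.3, -3.4]
gripper_width: 58.5
grasp_force: 66.0
```

Emit:
send_rows:
  targets:
    - {"gripper":1,"x":0,"y":0.04,"z":0,"ax":-2.36,"ay":0,"az":-2.36}
    - {"gripper":1,"x":0,"y":0.04,"z":0,"ax":-2.36,"ay":0,"az":-2.36}
    - {"gripper":1,"x":0,"y":0.04,"z":0,"ax":-2.36,"ay":0,"az":-2.36}
    - {"gripper":1,"x":0,"y":0.04,"z":0,"ax":-2.36,"ay":0,"az":-2.36}
    - {"gripper":1,"x":0,"y":0,"z":0,"ax":0,"ay":0,"az":0}

```text
clock: 17.78
position: [611.2, 113.5, 321.6]
ee_rot: [-0.491, 0.783, 0.203, 0.324]
contact_force: [1.1, 0.3, -2.8]
gripper_width: 59.1
grasp_force: 66.0
```

Run:
```python
from chk import *
s=arm.read_state(); Rr=R.from_quat(s["ee_rot"]); print(s["position"],s["joints"],s["contact_force"])
print("head est",s["position"]+Rr.apply([0,0.6,-9.3]),"handle est",Rr.apply([.707,0,.707]))
m,im,d,w=handle("scene",(606,112),"s4"); print(ringfit(w,(607.5,110.5)))
o=[0,.6,-9.3];R1=hang(65); twist(np.array([606.8,111.2,300.])-R1.apply(o),R1,3)
```

```text
[611.23 113.52 321.62] [ 0.08  0.21  0.03 -0.76 -1.08 -0.26] [ 1.09  0.28 -2.76]
head est [607.83 107.86 328.2 ] handle est [ 0. -0. -1.]
scene handle axis pt [607.28 106.18 248.32] dir [0.01 0.01 1.  ] z range 199.7298520253955 297.2498787501301 n 330  at z155: [606.53 105.24 155.  ]  bottom: [606.89 105.69 199.73]
(array([607.01, 111.06]), np.float64(154.88788030867954), 141)
rows 3 shift [0.6  0.06 0.72] turn [-0.21 -0.01 -0.23] |s| 0.94
 path [611. 114. 321.] [610. 115. 312.] [610. 116. 303.]
```

Run:
```python
from bench import arm
from h import *
o=[0,.6,-9.3];R1=hang(65); twist(np.array([607.4,112.1,296.])-R1.apply(o),R1,3)
```

```text
rows 3 shift [0.67 0.05 0.84] turn [-0.21 -0.01 -0.23] |s| 1.08
 path [611. 114. 321.] [611. 115. 311.] [611. 117. 300.]
```

Emit:
send_rows:
  targets:
    - {"gripper":1,"x":0.67,"y":0.05,"z":0.84,"ax":-0.21,"ay":0,"az":-0.23}
    - {"gripper":1,"x":0.67,"y":0.05,"z":0.84,"ax":-0.21,"ay":0,"az":-0.23}
    - {"gripper":1,"x":0.67,"y":0.05,"z":0.84,"ax":-0.21,"ay":0,"az":-0.23}
    - {"gripper":1,"x":0,"y":0,"z":0,"ax":0,"ay":0,"az":0}
    - {"gripper":1,"x":0,"y":0,"z":0,"ax":0,"ay":0,"az":0}

```text
clock: 18.25
position: [608.8, 119.3, 287.2]
ee_rot: [-0.497, 0.779, 0.208, 0.321]
contact_force: [0.2, 0.2, -3.0]
gripper_width: 58.8
grasp_force: 65.9
```

Run:
```python
from chk import *
s=arm.read_state(); Rr=R.from_quat(s["ee_rot"]); print(s["position"],s["joints"],s["contact_force"])
print("head est",s["position"]+Rr.apply([0,0.6,-9.3]),"handle est",Rr.apply([.707,0,.707]))
m,im,d,w=handle("scene",(606,112),"s4"); print(ringfit(w,(607.5,110.5)))
o=[0,.6,-9.3];R1=hang(65); twist(np.array([607.4,112.1,176.])-R1.apply(o),R1,6)
```

```text
[608.83 119.3  287.18] [ 0.08  0.24 -0.01 -0.8  -1.05 -0.2 ] [ 0.18  0.19 -3.04]
head est [605.55 113.57 293.77] handle est [-0.  0. -1.]
scene handle axis pt [592.41 104.87 361.47] dir [-0.09 -0.05  0.99] z range 167.3710782309082 651.0700631014281 n 472  at z155: [611.29 115.37 155.  ]  bottom: [610.16 114.74 167.37]
(array([605.53, 110.88]), np.float64(155.28859816388064), 122)
rows 6 shift [ 1.41 -0.03  1.39] turn [ 0.04 -0.    0.  ] |s| 1.98
 path [610. 119. 269.] [610. 119. 229.] [610. 118. 209.]
```

```bash
sed -i 's/&(w\[...,2\]>60)/\&(w[...,2]>60)\&(w[...,2]<290)/' chk.py
python3 - <<'E'
from chk import *
s=arm.read_state(); Rr=R.from_quat(s["ee_rot"])
print("head est",s["position"]+Rr.apply([0,0.6,-9.3]))
for i in range(2): m,im,d,w=handle("scene",(606,112)); print(ringfit(w,(607.5,110.5)))
o=[0,.6,-9.3];R1=hang(65); twist(np.array([606.9,111.6,255.])-R1.apply(o),R1,2)
E
```

```text
head est [606.06 113.5  294.91]
scene handle axis pt [605.61 111.97 213.34] dir [0. 0. 1.] z range 164.75382828431242 262.3023296215907 n 293  at z155: [605.35 111.84 155.  ]  bottom: [605.39 111.86 164.75]
(array([606.1 , 110.53]), np.float64(154.97670785019898), 117)
scene handle axis pt [605.81 112.   214.79] dir [0.   0.01 1.  ] z range 166.30837738410213 263.31955376980517 n 296  at z155: [605.73 111.57 155.  ]  bottom: [605.75 111.65 166.31]
(array([606.55, 110.73]), np.float64(155.07701606947325), 112)
rows 2 shift [ 1.5  -0.06  1.4 ] turn [0.09 0.03 0.04] |s| 2.05
 path [610. 119. 289.] [610. 118. 269.] [610. 118. 269.]
```

Emit:
send_rows:
  targets:
    - {"gripper":1,"x":1.43,"y":-0.06,"z":1.39,"ax":0.05,"ay":0,"az":0}
    - {"gripper":1,"x":1.43,"y":-0.06,"z":1.39,"ax":0.05,"ay":0,"az":0}
    - {"gripper":1,"x":0,"y":0,"z":0,"ax":0,"ay":0,"az":0}
    - {"gripper":1,"x":0,"y":0,"z":0,"ax":0,"ay":0,"az":0}

```text
clock: 18.73
position: [610.1, 118.0, 248.5]
ee_rot: [-0.497, 0.779, 0.207, 0.322]
contact_force: [0.5, -0.4, -2.0]
gripper_width: 58.6
grasp_force: 65.9
```

Run:
```python
from chk import *
s=arm.read_state(); Rr=R.from_quat(s["ee_rot"]); print(s["joints"],s["contact_force"],s["wrist_torque"])
print("head est",s["position"]+Rr.apply([0,0.6,-9.3]),Rr.apply([.707,0,.707]))
for i in range(2): m,im,d,w=handle("scene",(606,112)); print(ringfit(w,(607.5,110.5)))
o=[0,.6,-9.3];R1=hang(65); twist(np.array([606.9,112.3,178.])-R1.apply(o),R1,5)
```

```text
[ 0.07  0.27 -0.05 -0.83 -1.   -0.12] [ 0.5  -0.44 -1.99] [-1.85  0.85  0.04]
head est [606.82 112.27 255.11] [-0.  0. -1.]
scene handle axis pt [606.74 110.84 188.86] dir [0.02 0.01 1.  ] z range 153.79518483797037 223.75624321280748 n 196  at z155: [605.99 110.42 155.  ]  bottom: [605.96 110.4  153.8 ]
(array([604.9 , 110.45]), np.float64(155.49998321550032), 130)
scene handle axis pt [607.35 110.66 189.24] dir [0.03 0.   1.  ] z range 154.44023496018326 223.96273913422536 n 203  at z155: [606.41 110.54 155.  ]  bottom: [606.4  110.54 154.44]
(array([604.58, 110.67]), np.float64(155.10574500535188), 131)
rows 5 shift [1.13 0.02 1.11] turn [0.   0.02 0.03] |s| 1.59
 path [611. 118. 235.] [611. 118. 219.] [611. 118. 203.]
```

Handle is in the ring with no contact force. Lowering it to just above the seat.

Emit:
send_rows:
  targets:
    - {"gripper":1,"x":1.12,"y":0,"z":1.12,"ax":0,"ay":0,"az":0}
    - {"gripper":1,"x":1.12,"y":0,"z":1.12,"ax":0,"ay":0,"az":0}
    - {"gripper":1,"x":1.12,"y":0,"z":1.12,"ax":0,"ay":0,"az":0}
    - {"gripper":1,"x":0,"y":0,"z":0,"ax":0,"ay":0,"az":0}

```text
clock: 19.17
position: [609.4, 118.2, 199.7]
ee_rot: [-0.496, 0.779, 0.207, 0.321]
contact_force: [-0.5, 0.0, -4.9]
gripper_width: 58.5
grasp_force: 65.9
```

Emit:
send_rows:
  targets:
    - {"gripper":1,"x":1.12,"y":0,"z":1.12,"ax":0,"ay":0,"az":0}
    - {"gripper":1,"x":0.8,"y":0,"z":0.8,"ax":0,"ay":0,"az":0}
    - {"gripper":1,"x":0,"y":0,"z":0,"ax":0,"ay":0,"az":0}
    - {"gripper":1,"x":0,"y":0,"z":0,"ax":0,"ay":0,"az":0}

```text
clock: 19.5
position: [610.4, 118.2, 174.7]
ee_rot: [-0.497, 0.779, 0.206, 0.322]
contact_force: [0.0, 0.2, -2.4]
gripper_width: 58.6
grasp_force: 66.0
```

Run:
```python
from chk import *
s=arm.read_state(); Rr=R.from_quat(s["ee_rot"]); print(s["joints"],s["contact_force"],s["wrist_torque"])
print("head est",s["position"]+Rr.apply([0,0.6,-9.3]),Rr.apply([.707,0,.707]))
m,im,d,w=snap("scene","s5")
```

```text
[ 0.05  0.36 -0.11 -0.92 -0.91  0.04] [ 0.03  0.23 -2.44] [-1.87  0.89 -0.  ]
head est [607.1  112.45 181.3 ] [-0.  0. -1.]
```

Emit:
send_rows:
  targets:
    - {"gripper":1,"x":0.28,"y":0,"z":0.28,"ax":0,"ay":0,"az":0}
    - {"gripper":1,"x":0.28,"y":0,"z":0.28,"ax":0,"ay":0,"az":0}
    - {"gripper":1,"x":0,"y":0,"z":0,"ax":0,"ay":0,"az":0}
    - {"gripper":1,"x":0,"y":0,"z":0,"ax":0,"ay":0,"az":0}

```text
clock: 19.88
position: [610.9, 118.4, 167.6]
ee_rot: [-0.497, 0.778, 0.206, 0.324]
contact_force: [-1.0, -0.2, 0.1]
gripper_width: 58.7
grasp_force: 66.2
```

Emit:
send_rows:
  targets:
    - {"gripper":1,"x":0.1,"y":0,"z":0.1,"ax":0,"ay":0,"az":0}
    - {"gripper":1,"x":0,"y":0,"z":0,"ax":0,"ay":0,"az":0}
    - {"gripper":1,"x":0,"y":0,"z":0,"ax":0,"ay":0,"az":0}

```text
clock: 20.13
position: [610.9, 118.4, 167.5]
ee_rot: [-0.498, 0.778, 0.206, 0.324]
contact_force: [-3.2, -1.6, 6.6]
gripper_width: 58.9
grasp_force: 67.1
```

Emit:
send_rows:
  targets:
    - {"gripper":-0.6,"x":0,"y":0,"z":0,"ax":0,"ay":0,"az":0}
    - {"gripper":-1,"x":0,"y":0,"z":0,"ax":0,"ay":0,"az":0}
    - {"gripper":-1,"x":0,"y":0,"z":0,"ax":0,"ay":0,"az":0}
    - {"gripper":-1,"x":0,"y":0,"z":0,"ax":0,"ay":0,"az":0}
    - {"gripper":-1,"x":0,"y":0,"z":0,"ax":0,"ay":0,"az":0}

```text
clock: 20.55
position: [610.2, 118.3, 164.8]
ee_rot: [-0.497, 0.779, 0.207, 0.322]
contact_force: [-0.0, 0.5, 0.1]
gripper_width: 85.3
grasp_force: 0.0
```

Emit:
send_rows:
  targets:
    - {"gripper":-1,"x":0,"y":0,"z":-1,"ax":0,"ay":0,"az":0}
    - {"gripper":-1,"x":0,"y":0,"z":-3,"ax":0,"ay":0,"az":0}
    - {"gripper":-1,"x":0,"y":0,"z":-3,"ax":0,"ay":0,"az":0}
    - {"gripper":-1,"x":0,"y":0,"z":-3,"ax":0,"ay":0,"az":0}
    - {"gripper":-1,"x":0,"y":0,"z":-3,"ax":0,"ay":0,"az":0}

```text
clock: 20.97
position: [570.7, 33.7, 258.2]
ee_rot: [-0.497, 0.779, 0.206, 0.322]
contact_force: [-0.1, -0.3, -0.5]
gripper_width: 85.2
grasp_force: 0.0
```

Run:
```python
from meas import *
s=arm.read_state(); print(s["position"],s["joints"])
m,im,d,w=snap("scene","s6")
k=(np.hypot(w[...,0]-606,w[...,1]-111)<32)&(w[...,2]>175)&(w[...,2]<215); print("headA top",k.sum(),w[k].mean(0),np.percentile(w[k][:,2],[10,50,90]))
hammers("top")
Rp=pick(-90); H=np.array([459.2,-61.4,17]); z=Rp.as_matrix()[:,2]
P1=np.array([450,40,300.]); twist(P1,Rp,25); twist(H-z*115,Rp,8,P1,Rp)
```

```text
[570.72  33.65 258.22] [-0.1   0.23 -0.08 -0.84 -1.12 -0.  ]
headA top 233 [612.41 112.85 187.07] [179.1  188.76 190.8 ]
rows 25 shift [ 0.08  0.47 -0.21] turn [-0.02  3.54 -1.11] |s| 0.52
 path [542.  32. 268.] [512.  33. 276.] [483.  35. 286.]
rows 8 shift [-1.6  -0.12  1.96] turn [0. 0. 0.] |s| 2.54
 path [452.  35. 250.] [455.  30. 199.] [457.  25. 149.]
```

Run:
```python
from h import *
twist((450,40,290),pick(-90),14)
```

```text
rows 14 shift [ 0.14  0.84 -0.29] turn [-0.04  6.32 -1.98] |s| 0.9
 path [546.  34. 265.] [510.  36. 272.] [484.  37. 279.]
```

Emit:
send_rows:
  targets:
    - {"gripper":-1,"x":0.14,"y":0.84,"z":-0.29,"ax":0,"ay":6.32,"az":-1.98}
    - {"gripper":-1,"x":0.14,"y":0.84,"z":-0.29,"ax":0,"ay":6.32,"az":-1.98}
    - {"gripper":-1,"x":0.14,"y":0.84,"z":-0.29,"ax":0,"ay":6.32,"az":-1.98}
    - {"gripper":-1,"x":0.14,"y":0.84,"z":-0.29,"ax":0,"ay":6.32,"az":-1.98}
    - {"gripper":-1,"x":0.14,"y":0.84,"z":-0.29,"ax":0,"ay":6.32,"az":-1.98}

```text
clock: 21.48
position: [527.2, 37.9, 264.6]
ee_rot: [-0.599, 0.792, 0.033, 0.114]
contact_force: [0.8, 0.2, -0.9]
gripper_width: 85.3
grasp_force: 0.0
```

Emit:
send_rows:
  targets:
    - {"gripper":-1,"x":0.14,"y":0.84,"z":-0.29,"ax":0,"ay":6.32,"az":-1.98}
    - {"gripper":-1,"x":0.14,"y":0.84,"z":-0.29,"ax":0,"ay":6.32,"az":-1.98}
    - {"gripper":-1,"x":0.14,"y":0.84,"z":-0.29,"ax":0,"ay":6.32,"az":-1.98}
    - {"gripper":-1,"x":0.14,"y":0.84,"z":-0.29,"ax":0,"ay":6.32,"az":-1.98}
    - {"gripper":-1,"x":0.14,"y":0.84,"z":-0.29,"ax":0,"ay":6.32,"az":-1.98}

```text
clock: 21.9
position: [483.2, 40.8, 275.0]
ee_rot: [-0.652, 0.738, -0.141, -0.103]
contact_force: [-0.6, -0.4, -1.1]
gripper_width: 85.4
grasp_force: 0.0
```

Emit:
send_rows:
  targets:
    - {"gripper":-1,"x":0.14,"y":0.84,"z":-0.29,"ax":0,"ay":6.32,"az":-1.98}
    - {"gripper":-1,"x":0.14,"y":0.84,"z":-0.29,"ax":0,"ay":6.32,"az":-1.98}
    - {"gripper":-1,"x":0.14,"y":0.84,"z":-0.29,"ax":0,"ay":6.32,"az":-1.98}
    - {"gripper":-1,"x":0.14,"y":0.84,"z":-0.29,"ax":0,"ay":6.32,"az":-1.98}
    - {"gripper":-1,"x":0,"y":0,"z":0,"ax":0,"ay":0,"az":0}

```text
clock: 22.32
position: [448.4, 44.5, 283.3]
ee_rot: [0.655, -0.649, 0.272, 0.274]
contact_force: [-0.9, 0.2, -0.4]
gripper_width: 85.3
grasp_force: 0.0
```

Run:
```python
from meas import *
s=arm.read_state(); print(s["position"],s["joints"])
hammers("top"); hammers("wrist"); snap("wrist","w9"); snap("top","t2")
Rp=pick(-90); H=np.array([459.2,-61.4,17]); z=Rp.as_matrix()[:,2]
twist(H-z*115,Rp,8)
```

```text
[448.43  44.52 283.34] [ 0.79  0.23 -0.49  0.53 -1.49 -1.  ]
top hammer: handle mid [ 458.71 -138.77] axis [0. 1.] yaw -90.2 handle span [-56.48  56.8 ] head s [47.8  94.43] t [-29.17  28.98] ztop 37.50954245630701 zhandle 30.618486299634675
   head centre [459.08 -61.34] by line [458.99 -61.34]
wrist hammer: handle mid [ 457.42 -138.18] axis [0.01 1.  ] yaw -90.7 handle span [-57.54  52.64] head s [48.05 91.17] t [-27.51  29.08] ztop 34.88634930227184 zhandle 28.343756625772404
   head centre [457.59 -64.01] by line [458.38 -64.02]
rows 8 shift [-1.45 -0.12  1.87] turn [-0.01  0.02  0.01] |s| 2.36
 path [452.  38. 239.] [454.  32. 192.] [457.  26. 145.]
```

View pics/w9.png

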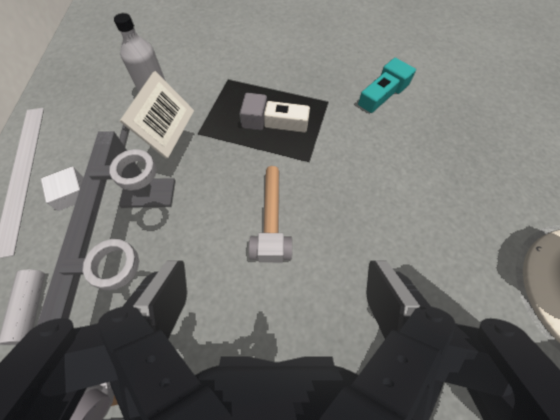

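The wrist view confirms hammer B (grey and wood) with its head at (271,246). The real scanner is on the mat at (275,112) and the label at (158,112). Approaching B.

Run:
```python
from h import *
Rp=pick(-90.2); H=np.array([458.7,-62.2,17]); z=Rp.as_matrix()[:,2]
twist(H-z*85,Rp,8)
```

```text
rows 8 shift [-1.44 -0.12  2.25] turn [-0.02  0.02  0.02] |s| 2.67
 path [452.  32. 233.] [454.  21. 181.] [457.   9. 129.]
```

Emit:
send_rows:
  targets:
    - {"gripper":-1,"x":-1.44,"y":-0.12,"z":2.25,"ax":0,"ay":0,"az":0}
    - {"gripper":-1,"x":-1.44,"y":-0.12,"z":2.25,"ax":0,"ay":0,"az":0}
    - {"gripper":-1,"x":-1.44,"y":-0.12,"z":2.25,"ax":0,"ay":0,"az":0}
    - {"gripper":-1,"x":-1.44,"y":-0.12,"z":2.25,"ax":0,"ay":0,"az":0}

```text
clock: 22.85
position: [454.8, 20.1, 180.7]
ee_rot: [-0.654, 0.654, -0.27, -0.269]
contact_force: [0.3, 0.1, -0.5]
gripper_width: 85.4
grasp_force: 0.0
```

Emit:
send_rows:
  targets:
    - {"gripper":-1,"x":-1.44,"y":-0.12,"z":2.25,"ax":0,"ay":0,"az":0}
    - {"gripper":-1,"x":-1.44,"y":-0.12,"z":2.25,"ax":0,"ay":0,"az":0}
    - {"gripper":-1,"x":-1.44,"y":-0.12,"z":2.25,"ax":0,"ay":0,"az":0}
    - {"gripper":-1,"x":-1.44,"y":-0.12,"z":2.25,"ax":0,"ay":0,"az":0}
    - {"gripper":-1,"x":0,"y":0,"z":0,"ax":0,"ay":0,"az":0}

```text
clock: 23.27
position: [457.4, -4.9, 74.3]
ee_rot: [0.653, -0.653, 0.269, 0.273]
contact_force: [-0.1, -0.6, 0.4]
gripper_width: 85.5
grasp_force: 0.0
```

Run:
```python
from meas import *
hammers("wrist"); hammers("top")
Rp=pick(-90.2); H=np.array([458.7,-62.2,17]); z=Rp.as_matrix()[:,2]
twist(H+z*13,Rp,5)
print(arm.read_state()["joints"])
```

```text
wrist hammer: handle mid [ 457.57 -136.21] axis [0. 1.] yaw -90.2 handle span [-60.25  50.3 ] head s [47.92 89.6 ] t [-28.38  28.53] ztop 34.55118733424381 zhandle 27.972969518709704
   head centre [457.78 -63.6 ] by line [457.85 -63.6 ]
top hammer: handle mid [ 458.74 -138.69] axis [0. 1.] yaw -90.2 handle span [-56.29  56.78] head s [47.75 94.09] t [-29.24  28.96] ztop 37.25796797882049 zhandle 31.22828132681466
   head centre [459.13 -61.6 ] by line [458.99 -61.6 ]
rows 5 shift [-0.01  0.01  1.95] turn [-0.02  0.01  0.03] |s| 1.95
 path [459. -17.  63.] [459. -30.  49.] [459. -44.  36.]
[ 0.66  0.49 -0.79  0.73 -0.99 -1.29]
```

Emit:
send_rows:
  targets:
    - {"gripper":-1,"x":0,"y":0,"z":1.95,"ax":0,"ay":0,"az":0}
    - {"gripper":-1,"x":0,"y":0,"z":1.95,"ax":0,"ay":0,"az":0}
    - {"gripper":-1,"x":0,"y":0,"z":1.95,"ax":0,"ay":0,"az":0}
    - {"gripper":-1,"x":0,"y":0,"z":1.95,"ax":0,"ay":0,"az":0}
    - {"gripper":-1,"x":0,"y":0,"z":1.95,"ax":0,"ay":0,"az":0}

```text
clock: 23.78
position: [461.4, -70.4, 9.2]
ee_rot: [0.654, -0.653, 0.272, 0.268]
contact_force: [0.1, -0.3, 0.1]
gripper_width: 85.7
grasp_force: 0.0
```

Emit:
send_rows:
  targets:
    - {"gripper":-1,"x":0,"y":0,"z":0,"ax":0,"ay":0,"az":0}
    - {"gripper":-1,"x":0,"y":0,"z":0,"ax":0,"ay":0,"az":0}
    - {"gripper":1,"x":0,"y":0,"z":0,"ax":0,"ay":0,"az":0}
    - {"gripper":1,"x":0,"y":0,"z":0,"ax":0,"ay":0,"az":0}
    - {"gripper":1,"x":0,"y":0,"z":0,"ax":0,"ay":0,"az":0}

```text
clock: 24.2
position: [460.4, -70.1, 9.1]
ee_rot: [0.654, -0.652, 0.272, 0.269]
contact_force: [-0.2, 2.4, 4.8]
gripper_width: 59.1
grasp_force: 64.4
```

Emit:
send_rows:
  targets:
    - {"gripper":1,"x":0,"y":0,"z":0,"ax":0,"ay":0,"az":0}
    - {"gripper":1,"x":0,"y":0,"z":0,"ax":0,"ay":0,"az":0}
    - {"gripper":1,"x":0,"y":0,"z":0,"ax":0,"ay":0,"az":0}
    - {"gripper":1,"x":0,"y":0,"z":0,"ax":0,"ay":0,"az":0}

```text
clock: 24.53
position: [460.4, -70.1, 9.2]
ee_rot: [0.654, -0.652, 0.272, 0.269]
contact_force: [-1.6, 3.4, 6.8]
gripper_width: 59.0
grasp_force: 64.6
```

Run:
```python
from bench import arm
from h import *
s=arm.read_state(); print(s["position"],s["gripper_width"],s["grasp_force"],s["contact_force"],s["joints"])
Rp=R.from_quat(s["ee_rot"]); p=s["position"]
o=Rp.inv().apply(np.array([458.6,-62.2,17])-p); print("head in tool",o,"handle",Rp.inv().apply(hv(-90.2)))
R1=hang(50); 
mid=p+[0,0,150]
twist(np.array([540,-60,345])-R1.apply(o),R1,18,mid,Rp)
```

```text
[460.41 -70.09   9.16] 59.01818405583206 64.60130095481873 [-1.57  3.45  6.78] [ 0.46  0.58 -0.93  1.07 -0.81 -1.5 ]
head in tool [ -0.03   1.76 -11.13] handle [0.71 0.01 0.71]
rows 18 shift [-0.21 -0.63 -1.05] turn [-0.01 -4.77  2.47] |s| 1.24
 path [486. -39. 188.] [515. -21. 239.] [533. -26. 285.]
```

Emit:
send_rows:
  targets:
    - {"gripper":1,"x":0.7,"y":0,"z":-0.7,"ax":0,"ay":0,"az":0}
    - {"gripper":1,"x":2.6,"y":0,"z":-2.6,"ax":0,"ay":0,"az":0}
    - {"gripper":1,"x":2.6,"y":0,"z":-2.6,"ax":0,"ay":0,"az":0}
    - {"gripper":1,"x":2.6,"y":0,"z":-2.6,"ax":0,"ay":0,"az":0}
    - {"gripper":1,"x":2.2,"y":0,"z":-2.2,"ax":0,"ay":0,"az":0}

```text
clock: 24.95
position: [459.2, -69.9, 160.8]
ee_rot: [0.655, -0.653, 0.27, 0.269]
contact_force: [0.3, 1.7, -2.4]
gripper_width: 58.9
grasp_force: 66.0
```

Emit:
send_rows:
  targets:
    - {"gripper":1,"x":-0.21,"y":-0.63,"z":-1.05,"ax":0,"ay":-4.77,"az":2.47}
    - {"gripper":1,"x":-0.21,"y":-0.63,"z":-1.05,"ax":0,"ay":-4.77,"az":2.47}
    - {"gripper":1,"x":-0.21,"y":-0.63,"z":-1.05,"ax":0,"ay":-4.77,"az":2.47}
    - {"gripper":1,"x":-0.21,"y":-0.63,"z":-1.05,"ax":0,"ay":-4.77,"az":2.47}
    - {"gripper":1,"x":-0.21,"y":-0.63,"z":-1.05,"ax":0,"ay":-4.77,"az":2.47}

```text
clock: 25.37
position: [490.8, -33.0, 197.5]
ee_rot: [-0.623, 0.761, -0.155, -0.097]
contact_force: [-0.2, 0.0, -2.8]
gripper_width: 59.3
grasp_force: 66.0
```

Emit:
send_rows:
  targets:
    - {"gripper":1,"x":-0.21,"y":-0.63,"z":-1.05,"ax":0,"ay":-4.77,"az":2.47}
    - {"gripper":1,"x":-0.21,"y":-0.63,"z":-1.05,"ax":0,"ay":-4.77,"az":2.47}
    - {"gripper":1,"x":-0.21,"y":-0.63,"z":-1.05,"ax":0,"ay":-4.77,"az":2.47}
    - {"gripper":1,"x":-0.21,"y":-0.63,"z":-1.05,"ax":0,"ay":-4.77,"az":2.47}
    - {"gripper":1,"x":-0.21,"y":-0.63,"z":-1.05,"ax":0,"ay":-4.77,"az":2.47}

```text
clock: 25.78
position: [518.8, -20.5, 250.7]
ee_rot: [-0.556, 0.826, -0.033, 0.079]
contact_force: [0.2, -0.7, -3.0]
gripper_width: 58.7
grasp_force: 66.0
```

Run:
```python
from bench import arm
from h import *
s=arm.read_state(); print(s["position"],s["gripper_width"],s["contact_force"],s["joints"])
R1=hang(45); o=np.array([0,0,-11]); twist(np.array([575,-80,350])-R1.apply(o),R1,9)
```

```text
[518.83 -20.53 250.72] 58.744731077402726 [ 0.15 -0.69 -3.04] [ 0.28  0.11 -0.34  0.02 -0.96 -0.68]
rows 9 shift [-0.25 -1.03 -0.91] turn [ 0.26 -4.16  2.69] |s| 1.4
 path [536. -25. 272.] [551. -34. 294.] [565. -48. 314.]
```

Emit:
send_rows:
  targets:
    - {"gripper":1,"x":-0.25,"y":-1.03,"z":-0.91,"ax":0.26,"ay":-4.16,"az":2.69}
    - {"gripper":1,"x":-0.25,"y":-1.03,"z":-0.91,"ax":0.26,"ay":-4.16,"az":2.69}
    - {"gripper":1,"x":-0.25,"y":-1.03,"z":-0.91,"ax":0.26,"ay":-4.16,"az":2.69}
    - {"gripper":1,"x":-0.25,"y":-1.03,"z":-0.91,"ax":0.26,"ay":-4.16,"az":2.69}
    - {"gripper":1,"x":-0.25,"y":-1.03,"z":-0.91,"ax":0.26,"ay":-4.16,"az":2.69}

```text
clock: 26.2
position: [558.6, -40.6, 304.0]
ee_rot: [-0.452, 0.857, 0.067, 0.235]
contact_force: [-0.0, 0.1, -2.5]
gripper_width: 58.5
grasp_force: 66.0
```

Emit:
send_rows:
  targets:
    - {"gripper":1,"x":-0.25,"y":-1.03,"z":-0.91,"ax":0.26,"ay":-4.16,"az":2.69}
    - {"gripper":1,"x":-0.25,"y":-1.03,"z":-0.91,"ax":0.26,"ay":-4.16,"az":2.69}
    - {"gripper":1,"x":-0.25,"y":-1.03,"z":-0.91,"ax":0.26,"ay":-4.16,"az":2.69}
    - {"gripper":1,"x":-0.25,"y":-1.03,"z":-0.91,"ax":0.26,"ay":-4.16,"az":2.69}
    - {"gripper":1,"x":0,"y":0,"z":0,"ax":0,"ay":0,"az":0}

```text
clock: 26.62
position: [580.9, -77.7, 341.9]
ee_rot: [-0.352, 0.855, 0.144, 0.353]
contact_force: [0.5, -0.5, -2.9]
gripper_width: 59.0
grasp_force: 66.1
```

Run:
```python
from bench import arm
from h import *
s=arm.read_state(); print(s["position"],s["gripper_width"],s["contact_force"],s["joints"])
R1=hang(45); o=np.array([0,0,-11]); twist(np.array([613,-107,315])-R1.apply(o),R1,5)
```

```text
[580.9  -77.75 341.86] 58.99875036877512 [ 0.53 -0.54 -2.9 ] [-0.24  0.13 -0.02 -0.75 -1.08 -0.3 ]
rows 5 shift [ 0.35 -0.87  0.63] turn [-0.06 -0.02 -0.02] |s| 1.13
 path [588. -83. 335.] [596. -87. 328.] [603. -92. 321.]
```

Emit:
send_rows:
  targets:
    - {"gripper":1,"x":0.35,"y":-0.87,"z":0.63,"ax":-0.06,"ay":0,"az":0}
    - {"gripper":1,"x":0.35,"y":-0.87,"z":0.63,"ax":-0.06,"ay":0,"az":0}
    - {"gripper":1,"x":0.35,"y":-0.87,"z":0.63,"ax":-0.06,"ay":0,"az":0}
    - {"gripper":1,"x":0.35,"y":-0.87,"z":0.63,"ax":-0.06,"ay":0,"az":0}
    - {"gripper":1,"x":0.35,"y":-0.87,"z":0.63,"ax":-0.06,"ay":0,"az":0}

```text
clock: 27.03
position: [619.5, -99.0, 305.4]
ee_rot: [-0.356, 0.854, 0.147, 0.351]
contact_force: [-0.5, -0.3, -2.1]
gripper_width: 58.9
grasp_force: 66.2
```

Emit:
send_rows:
  targets:
    - {"gripper":1,"x":0,"y":0,"z":0,"ax":0,"ay":0,"az":0}
    - {"gripper":1,"x":0,"y":0,"z":0,"ax":0,"ay":0,"az":0}
    - {"gripper":1,"x":0,"y":0,"z":0,"ax":0,"ay":0,"az":0}

```text
clock: 27.28
position: [618.8, -99.4, 307.1]
ee_rot: [-0.355, 0.854, 0.147, 0.351]
contact_force: [1.1, -0.7, -1.8]
gripper_width: 59.0
grasp_force: 66.0
```

Run:
```python
from chk import *
s=arm.read_state(); Rr=R.from_quat(s["ee_rot"]); print(s["position"],s["joints"])
print("head est",s["position"]+Rr.apply([0,0,-11]),Rr.apply([.707,0,.707]))
for i in range(2): m,im,d,w=handle("scene",(611,-108)); print(ringfit(w,(613.5,-108)))
```

```text
[618.81 -99.36 307.06] [-0.27  0.23  0.03 -0.77 -1.07 -0.23]
head est [ 613.35 -104.86  314.87] [-0. -0. -1.]
scene handle axis pt [ 612.91 -106.37  234.61] dir [0.01 0.01 1.  ] z range 185.0567213423578 284.1008204017703 n 306  at z155: [ 612.27 -106.81  155.  ]  bottom: [ 612.51 -106.64  185.06]
(array([ 614.17, -109.27]), np.float64(155.07909099303436), 127)
scene handle axis pt [ 612.84 -106.35  234.86] dir [0. 0. 1.] z range 184.9713995992011 284.9420161621771 n 308  at z155: [ 612.59 -106.37  155.  ]  bottom: [ 612.69 -106.36  184.97]
(array([ 613.02, -108.84]), np.float64(155.05635550939047), 122)
```

Run:
```python
from h import *
R1=hang(45); o=np.array([0,0,-11.]); twist(np.array([614.2,-107.1,300])-R1.apply(o),R1,2)
a=np.array([614.2,-107.1,300.])-R1.apply(o); twist(a-[0,0,45],R1,3,a,R1)
```

```text
rows 2 shift [ 0.58 -0.12  0.53] turn [ 0.05 -0.1   0.08] |s| 0.8
 path [619. -99. 308.] [ 619. -100.  300.] [ 619. -100.  300.]
rows 3 shift [1.06 0.   1.06] turn [0. 0. 0.] |s| 1.5
 path [ 620. -102.  292.] [ 620. -102.  277.] [ 620. -102.  262.]
```

Emit:
send_rows:
  targets:
    - {"gripper":1,"x":0.58,"y":-0.12,"z":0.53,"ax":0.05,"ay":-0.1,"az":0.08}
    - {"gripper":1,"x":0.58,"y":-0.12,"z":0.53,"ax":0.05,"ay":-0.1,"az":0.08}
    - {"gripper":1,"x":0,"y":0,"z":0,"ax":0,"ay":0,"az":0}
    - {"gripper":1,"x":0,"y":0,"z":0,"ax":0,"ay":0,"az":0}

```text
clock: 27.72
position: [619.4, -101.8, 290.4]
ee_rot: [-0.353, 0.854, 0.147, 0.352]
contact_force: [0.3, -0.4, -2.1]
gripper_width: 58.6
grasp_force: 66.0
```

Run:
```python
from chk import *
s=arm.read_state(); Rr=R.from_quat(s["ee_rot"]); print(s["position"],s["contact_force"])
print("head est",s["position"]+Rr.apply([0,0,-11]),Rr.apply([.707,0,.707]))
for i in range(2): m,im,d,w=handle("scene",(611,-108)); print(ringfit(w,(613.5,-108)))
R1=hang(45); o=np.array([0,0,-11.]); twist(np.array([614.2,-107.1,255])-R1.apply(o),R1,3)
```

```text
[ 619.38 -101.84  290.39] [ 0.3  -0.37 -2.1 ]
head est [ 613.9  -107.34  298.18] [-0.  0. -1.]
scene handle axis pt [ 613.37 -108.39  218.4 ] dir [ 0.01 -0.    1.  ] z range 168.16399283763963 268.93110186135925 n 299  at z155: [ 612.67 -108.24  155.  ]  bottom: [ 612.81 -108.27  168.16]
(array([ 613.21, -108.68]), np.float64(155.43059762204462), 111)
scene handle axis pt [ 613.76 -108.47  218.44] dir [ 0.01 -0.01  1.  ] z range 167.61657435697387 269.6928996931324 n 306  at z155: [ 613.03 -107.96  155.  ]  bottom: [ 613.17 -108.06  167.62]
(array([ 613.03, -108.8 ]), np.float64(155.4062874936289), 108)
rows 3 shift [1.04 0.01 1.05] turn [ 0.01 -0.01 -0.02] |s| 1.48
 path [ 620. -102.  292.] [ 620. -102.  277.] [ 620. -102.  262.]
```

Aligned to within about 0.5 mm. Inserting.

Emit:
send_rows:
  targets:
    - {"gripper":1,"x":1.05,"y":0,"z":1.05,"ax":0,"ay":0,"az":0}
    - {"gripper":1,"x":1.05,"y":0,"z":1.05,"ax":0,"ay":0,"az":0}
    - {"gripper":1,"x":1.05,"y":0,"z":1.05,"ax":0,"ay":0,"az":0}
    - {"gripper":1,"x":0,"y":0,"z":0,"ax":0,"ay":0,"az":0}

```text
clock: 28.15
position: [618.5, -101.3, 243.7]
ee_rot: [-0.352, 0.855, 0.149, 0.351]
contact_force: [-1.1, 0.6, -3.7]
gripper_width: 58.8
grasp_force: 66.0
```

Run:
```python
from chk import *
s=arm.read_state(); Rr=R.from_quat(s["ee_rot"]); print(s["position"],s["contact_force"],s["joints"])
print("head est",s["position"]+Rr.apply([0,0,-11]),Rr.apply([.707,0,.707]))
R1=hang(45); o=np.array([0,0,-11.]); twist(np.array([614.2,-107.3,180])-R1.apply(o),R1,5)
```

```text
[ 618.53 -101.28  243.7 ] [-1.07  0.64 -3.66] [-0.29  0.29 -0.04 -0.83 -1.   -0.12]
head est [ 613.08 -106.8   251.5 ] [-0.01  0.   -1.  ]
rows 5 shift [ 1.   -0.03  1.02] turn [ 0.05 -0.03 -0.06] |s| 1.43
 path [ 619. -101.  229.] [ 619. -101.  215.] [ 619. -102.  201.]
```

Emit:
send_rows:
  targets:
    - {"gripper":1,"x":1,"y":-0.03,"z":1.02,"ax":0.05,"ay":-0.03,"az":-0.06}
    - {"gripper":1,"x":1,"y":-0.03,"z":1.02,"ax":0.05,"ay":-0.03,"az":-0.06}
    - {"gripper":1,"x":1,"y":-0.03,"z":1.02,"ax":0.05,"ay":-0.03,"az":-0.06}
    - {"gripper":1,"x":0,"y":0,"z":0,"ax":0,"ay":0,"az":0}

```text
clock: 28.48
position: [619.9, -101.9, 201.9]
ee_rot: [-0.353, 0.854, 0.147, 0.353]
contact_force: [0.5, -0.4, -3.8]
gripper_width: 59.1
grasp_force: 66.0
```

Emit:
send_rows:
  targets:
    - {"gripper":1,"x":1,"y":0,"z":1,"ax":0,"ay":0,"az":0}
    - {"gripper":1,"x":0.8,"y":0,"z":0.8,"ax":0,"ay":0,"az":0}
    - {"gripper":1,"x":0,"y":0,"z":0,"ax":0,"ay":0,"az":0}
    - {"gripper":1,"x":0,"y":0,"z":0,"ax":0,"ay":0,"az":0}

```text
clock: 28.82
position: [621.0, -102.4, 178.8]
ee_rot: [-0.354, 0.853, 0.145, 0.354]
contact_force: [-0.2, -0.6, -2.0]
gripper_width: 58.7
grasp_force: 66.1
```

Run:
```python
from chk import *
s=arm.read_state(); Rr=R.from_quat(s["ee_rot"]); print(s["position"],s["contact_force"],s["joints"])
print("head est",s["position"]+Rr.apply([0,0,-11]),Rr.apply([.707,0,.707]))
```

```text
[ 621.05 -102.37  178.79] [-0.17 -0.55 -2.  ] [-0.3   0.37 -0.09 -0.91 -0.92  0.02]
head est [ 615.53 -107.86  186.56] [ 0. -0. -1.]
```

Emit:
send_rows:
  targets:
    - {"gripper":1,"x":0.38,"y":0.07,"z":0.38,"ax":0,"ay":0,"az":0}
    - {"gripper":1,"x":0.38,"y":0.07,"z":0.38,"ax":0,"ay":0,"az":0}
    - {"gripper":1,"x":0,"y":0,"z":0,"ax":0,"ay":0,"az":0}
    - {"gripper":1,"x":0,"y":0,"z":0,"ax":0,"ay":0,"az":0}

```text
clock: 29.15
position: [619.8, -101.2, 167.7]
ee_rot: [-0.354, 0.853, 0.145, 0.354]
contact_force: [0.6, -0.2, -1.8]
gripper_width: 58.7
grasp_force: 66.2
```

Emit:
send_rows:
  targets:
    - {"gripper":1,"x":0.1,"y":0,"z":0.1,"ax":0,"ay":0,"az":0}
    - {"gripper":1,"x":0,"y":0,"z":0,"ax":0,"ay":0,"az":0}
    - {"gripper":1,"x":0,"y":0,"z":0,"ax":0,"ay":0,"az":0}

```text
clock: 29.4
position: [619.9, -101.2, 166.6]
ee_rot: [-0.354, 0.853, 0.145, 0.355]
contact_force: [1.2, -0.3, -2.1]
gripper_width: 58.9
grasp_force: 66.2
```

Emit:
send_rows:
  targets:
    - {"gripper":1,"x":0.1,"y":0,"z":0.1,"ax":0,"ay":0,"az":0}
    - {"gripper":1,"x":0.05,"y":0,"z":0.05,"ax":0,"ay":0,"az":0}
    - {"gripper":1,"x":0,"y":0,"z":0,"ax":0,"ay":0,"az":0}
    - {"gripper":1,"x":0,"y":0,"z":0,"ax":0,"ay":0,"az":0}

```text
clock: 29.73
position: [620.2, -101.2, 166.5]
ee_rot: [-0.355, 0.852, 0.145, 0.356]
contact_force: [-3.6, -1.1, 5.8]
gripper_width: 58.5
grasp_force: 67.0
```

Seated on contact. Releasing and retreating.

Emit:
send_rows:
  targets:
    - {"gripper":-0.6,"x":0,"y":0,"z":0,"ax":0,"ay":0,"az":0}
    - {"gripper":-1,"x":0,"y":0,"z":0,"ax":0,"ay":0,"az":0}
    - {"gripper":-1,"x":0,"y":0,"z":0,"ax":0,"ay":0,"az":0}
    - {"gripper":-1,"x":0,"y":0,"z":0,"ax":0,"ay":0,"az":0}
    - {"gripper":-1,"x":0,"y":0,"z":0,"ax":0,"ay":0,"az":0}

```text
clock: 30.15
position: [620.0, -101.2, 164.3]
ee_rot: [-0.354, 0.853, 0.145, 0.355]
contact_force: [-0.5, -0.3, -0.7]
gripper_width: 85.5
grasp_force: 0.0
```

Emit:
send_rows:
  targets:
    - {"gripper":-1,"x":0,"y":0,"z":-1,"ax":0,"ay":0,"az":0}
    - {"gripper":-1,"x":0,"y":0,"z":-3,"ax":0,"ay":0,"az":0}
    - {"gripper":-1,"x":0,"y":0,"z":-3,"ax":0,"ay":0,"az":0}
    - {"gripper":-1,"x":0,"y":0,"z":-3,"ax":0,"ay":0,"az":0}
    - {"gripper":-1,"x":0,"y":0,"z":-3,"ax":0,"ay":0,"az":0}

```text
clock: 30.57
position: [553.4, -166.9, 257.6]
ee_rot: [-0.354, 0.853, 0.145, 0.354]
contact_force: [0.7, -0.0, 0.8]
gripper_width: 85.5
grasp_force: 0.0
```

Run:
```python
from meas import *
s=arm.read_state(); print(s["position"],s["joints"])
m,im,d,w=snap("scene","s7"); cv2.imwrite("pics/s7.png",im[:,:,::-1])
for g in((606,111),(613,-108)):
    k=(np.hypot(w[...,0]-g[0],w[...,1]-g[1])<32)&(w[...,2]>175)&(w[...,2]<215); print("head",k.sum(),w[k].mean(0),np.percentile(w[k][:,2],[10,50,90]))
print([(round(x["score"],2),np.round(x["rect"])) for x in arm.boxes_of("scene","scanner")])
hammers("top")
```

```text
[ 553.43 -166.88  257.56] [-0.45  0.24 -0.07 -0.84 -1.12 -0.  ]
head 236 [612.66 112.26 186.99] [179.02 188.79 190.98]
head 257 [ 620.43 -105.26  186.66] [179.15 188.53 191.03]
[(0.8, array([151., 197.,  32.,  29.])), (0.68, array([341., 246.,  11.,  21.])), (0.61, array([154., 159.,  24.,  26.])), (0.49, array([150., 210., 209.,  77.]))]
```

View pics/s7.png

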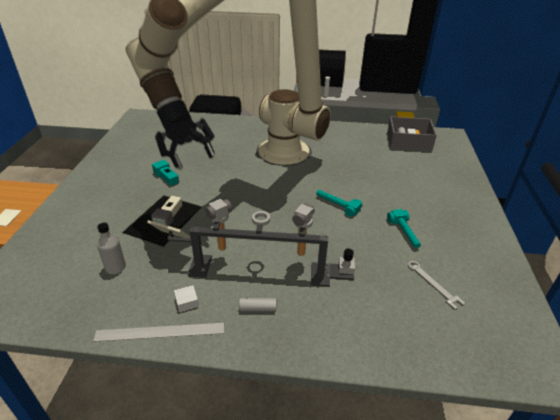

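Scene view: both hammers hang, at (220,210) and (303,215), with head tops at 189 mm as expected. No wood-handled hammer is left on the bench. The real scanner is on the mat at (168,212). Moving over to it.

Run:
```python
from h import *
twist((420,-300,240),down(np.radians(79)),13)
```

```text
rows 13 shift [ 1.32 -0.66 -0.48] turn [1.66 3.2  4.08] |s| 1.55
 path [ 538. -208.  243.] [ 510. -244.  233.] [ 475. -274.  230.]
```

Emit:
send_rows:
  targets:
    - {"gripper":-1,"x":1.32,"y":-0.66,"z":-0.48,"ax":1.66,"ay":3.2,"az":4.08}
    - {"gripper":-1,"x":1.32,"y":-0.66,"z":-0.48,"ax":1.66,"ay":3.2,"az":4.08}
    - {"gripper":-1,"x":1.32,"y":-0.66,"z":-0.48,"ax":1.66,"ay":3.2,"az":4.08}
    - {"gripper":-1,"x":1.32,"y":-0.66,"z":-0.48,"ax":1.66,"ay":3.2,"az":4.08}
    - {"gripper":-1,"x":1.32,"y":-0.66,"z":-0.48,"ax":1.66,"ay":3.2,"az":4.08}

```text
clock: 31.13
position: [520.1, -230.9, 231.5]
ee_rot: [-0.187, 0.952, 0.094, 0.224]
contact_force: [-0.9, 0.4, -0.0]
gripper_width: 85.3
grasp_force: 0.0
```

Emit:
send_rows:
  targets:
    - {"gripper":-1,"x":1.32,"y":-0.66,"z":-0.48,"ax":1.66,"ay":3.2,"az":4.08}
    - {"gripper":-1,"x":1.32,"y":-0.66,"z":-0.48,"ax":1.66,"ay":3.2,"az":4.08}
    - {"gripper":-1,"x":1.32,"y":-0.66,"z":-0.48,"ax":1.66,"ay":3.2,"az":4.08}
    - {"gripper":-1,"x":1.32,"y":-0.66,"z":-0.48,"ax":1.66,"ay":3.2,"az":4.08}
    - {"gripper":-1,"x":1.32,"y":-0.66,"z":-0.48,"ax":1.66,"ay":3.2,"az":4.08}

```text
clock: 31.55
position: [460.9, -279.9, 227.7]
ee_rot: [-0.01, 0.996, 0.036, 0.083]
contact_force: [0.0, 0.4, -0.2]
gripper_width: 85.1
grasp_force: 0.0
```

Emit:
send_rows:
  targets:
    - {"gripper":-1,"x":1.32,"y":-0.66,"z":-0.48,"ax":1.66,"ay":3.2,"az":4.08}
    - {"gripper":-1,"x":1.32,"y":-0.66,"z":-0.48,"ax":1.66,"ay":3.2,"az":4.08}
    - {"gripper":-1,"x":1.32,"y":-0.66,"z":-0.48,"ax":1.66,"ay":3.2,"az":4.08}
    - {"gripper":-1,"x":0,"y":0,"z":0,"ax":0,"ay":0,"az":0}
    - {"gripper":-1,"x":0,"y":0,"z":0,"ax":0,"ay":0,"az":0}

```text
clock: 31.97
position: [420.3, -297.9, 236.7]
ee_rot: [0.094, 0.996, 0.002, -0.002]
contact_force: [0.7, 0.3, 0.7]
gripper_width: 85.1
grasp_force: 0.0
```

```bash
cat > scan.py <<'E'
from bench import arm
from h import *
def seg(n,tag=None,g=(456,-312)):
    m,im,d,w=snap(n,tag); hsv=cv2.cvtColor(im,cv2.COLOR_RGB2HSV)
    near=np.isfinite(w[...,0])&(np.hypot(w[...,0]-g[0],w[...,1]-g[1])<130)
    k=near&(w[...,2]>12)&(w[...,2]<60)&~((hsv[...,0]>75)&(hsv[...,0]<100)&(hsv[...,1]>120))
    nlab,lab,st,ce=cv2.connectedComponentsWithStats(k.astype(np.uint8)); i=1+np.argmax(st[1:,4]); k=lab==i
    p=w[k]; q=p[p[:,2]>28]
    rc=cv2.minAreaRect(q[:,:2].astype(np.float32)); wh=rc[1]; ang=rc[2]+(0 if wh[0]>wh[1] else 90); ang=(ang+90)%180-90
    a=hv(ang)[:2]; s=(q[:,:2]-rc[0])@a; t=(q[:,:2]-rc[0])@[-a[1],a[0]]
    body=(s>-55)&(s<10); c=np.polyfit(s[body],t[body],1)
    lo=[np.percentile(t[(s>u)&(s<u+12)],[2,98]).round(1) for u in(-55,-43,-31,-19,-7,5,20,35,47)]
    print(n,"scanner rect c",np.round(rc[0],1),np.round(wh,1),"ang",round(ang,1),"widths",*lo,"ztop",np.percentile(q[:,2],[50,95]))
    mk=near&(w[...,2]<8)&(hsv[...,2]<50); p=w[np.hypot(w[...,0]-474,w[...,1]+328)<160]; mk=np.isfinite(w[...,0])&(np.hypot(w[...,0]-474,w[...,1]+328)<145)&(w[...,2]<9)&(hsv[...,2]<50)
    print("  mat",mk.sum(),cv2.minAreaRect(w[mk][:,:2].astype(np.float32)))
    return m,im,d,w
def label(m,im,w,g=(628,-240,95)):
    gr=im.min(2); k=np.isfinite(w[...,0])&(np.linalg.norm(w-np.array(g),axis=-1)<72)&(w[...,2]>45)&(gr>60)
    p=w[k]
    for _ in range(6): c=p.mean(0); n=np.linalg.svd(p-c,full_matrices=False)[2][2]; p=p[np.abs((p-c)@n)<5]
    n=n if n[2]>0 else -n
    e=np.cross([0,0,1],n); e/=np.linalg.norm(e); f=np.cross(n,e); uv=np.c_[(p-c)@e,(p-c)@f]; rc=cv2.minAreaRect(uv.astype(np.float32))
    print("  plate",len(p),"centre",c+e*rc[0][0]+f*rc[0][1],"n",n,"elev",np.degrees(np.arcsin(n[2])),"az",np.degrees(np.arctan2(n[1],n[0])),rc[1],rc[2])
E
python3 - <<'E'
from scan import *
s=arm.read_state(); print(s["position"],s["joints"])
m,im,d,w=seg("wrist","w10"); label(m,im,w)
m,im,d,w=seg("top","t3"); label(m,im,w)
E
```

```text
[ 420.32 -297.93  236.68] [-0.3   0.2  -0.24 -0.   -1.14 -1.45]
wrist scanner rect c [ 451.5 -316. ] [ 52.  118.6] ang -8.8 widths [-16.7  17.1] [-17.   17.9] [-16.7  17.5] [-17.2  17.2] [-16.8  17.2] [-16.9  17.7] [-24.2  24.7] [-24.5  24.9] [-24.5  24.7] ztop [36.76 42.54]
  mat 2120 ((538.2987060546875, -327.36346435546875), (113.9921875, 68.34345245361328), 83.49485778808594)
  plate 2910 centre [ 612.38 -249.31   86.21] n [-0.81  0.22  0.55] elev 33.04353695868926 az 164.93308979940412 (59.980491638183594, 83.94290161132812) 89.39045715332031Traceback (most recent call last):
  File "<stdin>", line 4, in <module>
  File "scan.py", line 12, in seg
    lo=[np.percentile(t[(s>u)&(s<u+12)],[2,98]).round(1) for u in(-55,-43,-31,-19,-7,5,20,35,47)]
        ~~~~~~~~~~~~~^^^^^^^^^^^^^^^^^^^^^^^^^^
    return _quantile_unchecked(
        a, q, axis, out, overwrite_input, method, keepdims, weights)
    return _ureduce(a,
                    func=_quantile_ureduce_func,
    ...<5 lines>...
                    overwrite_input=overwrite_input,
                    method=method)
    r = func(a, **kwargs)
    result = _quantile(arr,
                       quantiles=q,
    ...<2 lines>...
                       out=out,
                       weights=wgt)
    slices_having_nans = np.isnan(arr[-1, ...])
                                  ~~~^^^^^^^^^
IndexError: index -1 is out of bounds for axis 0 with size 0
```

View pics/w10.png

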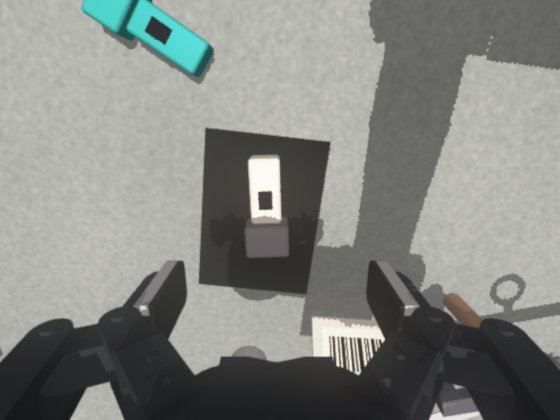

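The wrist view shows the real white and grey scanner on the black mat: body (265,190), nose (267,238) pointing away from the robot. The turquoise one at (145,35) is the look-alike. Now refining the label plane from saved views.

Run:
```python
from scan import *
def run(t,m): 
    im=cv2.imread(f"pics/{t}.png")[:,:,::-1]; w=cloud(m,np.load(f"pics/{t}.npy")); print(t,proj(m,[(628,-240,95)])); label(m,im,w)
run("top0",arm.camera_model("top"))
for t in("w2",):
    try: run(t,np.load(f"pics/{t}m.npy",allow_pickle=True).item())
    except Exception as e: print(t,e)
twist((431.8,-311.1,110),down(np.radians(81.2)),4)
# has the scanner moved since start? compare scene pictures
a=cv2.imread("pics/scene0.png").astype(int)[195:245,120:205]; b=cv2.imread("pics/s7.png").astype(int)[195:245,120:205]
df=np.abs(a-b).max(2)>40; print("changed px",df.sum(),np.argwhere(df).mean(0)+[195,120] if df.any() else "")
```

```text
top0 [[367.54 178.  ]]
  plate 684 centre [ 622.73 -241.21   95.36] n [-0.78  0.24  0.58] elev 35.15289019707726 az 163.1504536979648 (101.33618927001953, 85.49234008789062) 1.211085319519043
w2 [[165.9   29.85]]
  plate 7819 centre [ 626.18 -227.38   94.29] n [-0.79  0.22  0.57] elev 34.92447169838142 az 164.0810890853997 (77.37391662597656, 82.57762908935547) 1.190717101097107
rows 4 shift [-0.35 -0.27  3.17] turn [ 0.05 -0.05 -0.5 ] |s| 3.2
 path [ 423. -301.  205.] [ 426. -305.  173.] [ 429. -308.  142.]
changed px 1234 [212.87 164.36]
```

Emit:
send_rows:
  targets:
    - {"gripper":-1,"x":-0.35,"y":-0.27,"z":3.17,"ax":0,"ay":0,"az":-0.5}
    - {"gripper":-1,"x":-0.35,"y":-0.27,"z":3.17,"ax":0,"ay":0,"az":-0.5}
    - {"gripper":-1,"x":-0.35,"y":-0.27,"z":3.17,"ax":0,"ay":0,"az":-0.5}
    - {"gripper":-1,"x":-0.35,"y":-0.27,"z":3.17,"ax":0,"ay":0,"az":-0.5}
    - {"gripper":-1,"x":0,"y":0,"z":0,"ax":0,"ay":0,"az":0}

```text
clock: 32.48
position: [427.9, -309.8, 104.5]
ee_rot: [0.078, 0.997, 0.004, -0.008]
contact_force: [-0.8, -0.2, 0.6]
gripper_width: 85.6
grasp_force: 0.0
```

Run:
```python
from scan import *
try: seg("wrist")
except Exception as e: print(e)
twist((431.8,-311.1,9),down(np.radians(81.2)),4)
```

```text
wrist scanner rect c [ 451.5 -316.4] [ 51.9 118.8] ang -8.4 widths [-16.4  17.7] [-16.3  17.7] [-16.5  17.6] [-16.3  17.4] [-16.8  17.3] [-16.2  17.3] [-24.5  24.5] [-24.3  24.8] [-24.7  24.2] ztop [36.64 42.43]
  mat 5540 ((536.44775390625, -340.9974365234375), (140.94271850585938, 85.34930419921875), 62.04893493652344)
rows 4 shift [-0.07 -0.01  2.47] turn [ 0.06 -0.16 -0.02] |s| 2.47
 path [ 430. -311.   83.] [ 431. -311.   58.] [ 431. -311.   34.]
```

Emit:
send_rows:
  targets:
    - {"gripper":-1,"x":-0.07,"y":-0.02,"z":2.45,"ax":0.06,"ay":-0.16,"az":0}
    - {"gripper":-1,"x":-0.07,"y":-0.02,"z":2.45,"ax":0.06,"ay":-0.16,"az":0}
    - {"gripper":-1,"x":-0.07,"y":-0.02,"z":2.45,"ax":0.06,"ay":-0.16,"az":0}
    - {"gripper":-1,"x":-0.07,"y":-0.02,"z":2.3,"ax":0.06,"ay":-0.16,"az":0}
    - {"gripper":-1,"x":0,"y":0,"z":0,"ax":0,"ay":0,"az":0}

```text
clock: 32.95
position: [432.9, -312.0, 12.6]
ee_rot: [0.078, 0.997, -0.001, 0.002]
contact_force: [-0.4, 0.2, -0.2]
gripper_width: 85.2
grasp_force: 0.0
```

Run:
```python
from scan import *
s=arm.read_state();print(s["position"],s["contact_force"])
twist((431.8,-311.5,9),down(np.radians(81.4)),1)
```

```text
[ 432.92 -311.98   12.62] [-0.41  0.18 -0.18]
rows 1 shift [0.12 0.03 0.36] turn [-0.05  0.18 -0.29] |s| 0.38
 path [ 433. -312.   13.] [ 433. -312.   13.] [ 433. -312.   13.]
```

Emit:
send_rows:
  targets:
    - {"gripper":-1,"x":0,"y":0,"z":0.3,"ax":0,"ay":0.18,"az":-0.3}
    - {"gripper":1,"x":0,"y":0,"z":0,"ax":0,"ay":0,"az":0}
    - {"gripper":1,"x":0,"y":0,"z":0,"ax":0,"ay":0,"az":0}
    - {"gripper":1,"x":0,"y":0,"z":0,"ax":0,"ay":0,"az":0}
    - {"gripper":1,"x":0,"y":0,"z":0,"ax":0,"ay":0,"az":0}

```text
clock: 33.37
position: [434.9, -312.9, 12.7]
ee_rot: [0.075, 0.997, -0.002, 0.003]
contact_force: [-0.5, -1.0, -0.6]
gripper_width: 38.8
grasp_force: 0.0
```

Emit:
send_rows:
  targets:
    - {"gripper":1,"x":0,"y":0,"z":0,"ax":0,"ay":0,"az":0}
    - {"gripper":1,"x":0,"y":0,"z":0,"ax":0,"ay":0,"az":0}
    - {"gripper":1,"x":0,"y":0,"z":0,"ax":0,"ay":0,"az":0}
    - {"gripper":1,"x":0,"y":0,"z":0,"ax":0,"ay":0,"az":0}

```text
clock: 33.7
position: [435.2, -313.0, 12.8]
ee_rot: [0.075, 0.997, -0.002, 0.003]
contact_force: [-0.3, 1.4, 5.8]
gripper_width: 35.1
grasp_force: 62.1
```

```bash
cat > aim.py <<'E'
from scan import *
# scanner in tool, fixed at grasp (saved)
def grasp_save():
    s=arm.read_state(); Rt=R.from_quat(s["ee_rot"]); p=s["position"]; az=-8.6
    S=np.array([452.8,-315.3,2.]); # origin on mat top
    y=Rt.as_matrix()[:,1]; ys=hv(az+90); S=S+ys*((p-S)@ys)  # fingers centre it across its width
    Rs=R.from_matrix(np.c_[hv(az),hv(az+90),[0,0,1]])
    np.savez("grasp.npz",off=Rt.inv().apply(S-p),rel=(Rt.inv()*Rs).as_matrix(),p=p,q=s["ee_rot"]); print("off",Rt.inv().apply(S-p),p)
L=np.array([622.5,-241.3,95.]); N=np.array([-.79,.234,.566]); N/=np.linalg.norm(N)
def scan_pose(dist=100):
    g=np.load("grasp.npz"); xs=-N; ys=np.cross([0,0,1],xs); ys/=np.linalg.norm(ys); Rs=R.from_matrix(np.c_[xs,ys,np.cross(xs,ys)])
    Rt=Rs*R.from_matrix(g["rel"]).inv(); O=L+N*dist-Rs.apply([60,0,20]); return O-Rt.apply(g["off"]),Rt
def report():
    s=arm.read_state(); g=np.load("grasp.npz"); Rt=R.from_quat(s["ee_rot"]); Rs=Rt*R.from_matrix(g["rel"]); W=s["position"]+Rt.apply(g["off"])+Rs.apply([60,0,20]); x=Rs.as_matrix()[:,0]
    t=((L-W)@N)/(x@N); hit=W+x*t; print("window",W,"dist",t,"miss",hit-L,"angle",np.degrees(np.arccos(-x@N)),"joints",s["joints"],"F",s["contact_force"],s["gripper_width"])
E
python3 - <<'E'
from aim import *
s=arm.read_state(); print(s["gripper_width"],s["grasp_force"],s["contact_force"])
grasp_save(); p,Rt=scan_pose(); print("goal",p,Rt.as_matrix()[:,2])
up=s["position"]+[0,0,190]; twist(up,R.from_quat(s["ee_rot"]),6); twist(p,Rt,8,up,R.from_quat(s["ee_rot"]))
E
```

```text
35.061214227256464 62.10864543914795 [-0.34  1.37  5.81]
off [-17.69   0.01  10.94] [ 435.18 -313.04   12.82]
goal [ 477.03 -198.21  188.09] [-0.54  0.16 -0.83]
rows 6 shift [-0.02 -0.01 -3.17] turn [0. 0. 0.] |s| 3.17
 path [ 435. -313.   44.] [ 435. -313.  108.] [ 435. -313.  139.]
rows 8 shift [-0.26  1.51  0.13] turn [-0.29  4.31  0.95] |s| 1.54
 path [ 445. -284.  200.] [ 455. -255.  197.] [ 466. -227.  193.]
```

Emit:
send_rows:
  targets:
    - {"gripper":1,"x":0,"y":0,"z":-1,"ax":0,"ay":0,"az":0}
    - {"gripper":1,"x":0,"y":0,"z":-3,"ax":0,"ay":0,"az":0}
    - {"gripper":1,"x":0,"y":0,"z":-3,"ax":0,"ay":0,"az":0}
    - {"gripper":1,"x":0,"y":0,"z":-3,"ax":0,"ay":0,"az":0}
    - {"gripper":1,"x":0,"y":0,"z":-3,"ax":0,"ay":0,"az":0}

```text
clock: 34.12
position: [432.9, -312.0, 143.1]
ee_rot: [0.075, 0.997, -0.001, 0.002]
contact_force: [0.4, -0.4, -0.7]
gripper_width: 34.8
grasp_force: 61.2
```

Emit:
send_rows:
  targets:
    - {"gripper":1,"x":0,"y":0,"z":-3,"ax":0,"ay":0,"az":0}
    - {"gripper":1,"x":0,"y":0,"z":-3,"ax":0,"ay":0,"az":0}
    - {"gripper":1,"x":0,"y":0,"z":0,"ax":0,"ay":0,"az":0}
    - {"gripper":1,"x":0,"y":0,"z":0,"ax":0,"ay":0,"az":0}

```text
clock: 34.45
position: [433.9, -312.2, 203.7]
ee_rot: [0.075, 0.997, -0.002, 0.004]
contact_force: [-0.4, 0.2, -2.7]
gripper_width: 35.0
grasp_force: 61.3
```

Run:
```python
from aim import *
s=arm.read_state(); print(s["gripper_width"],s["grasp_force"],s["contact_force"],s["joints"])
p,Rt=scan_pose(); twist(p,Rt,9)
```

```text
35.00144917731892 61.28560423851013 [-0.43  0.24 -2.65] [-0.32  0.25 -0.26  0.   -1.05 -1.4 ]
rows 9 shift [-0.25  1.34  0.12] turn [-0.26  3.84  0.84] |s| 1.37
 path [ 443. -287.  201.] [ 452. -261.  198.] [ 462. -236.  194.]
```

Emit:
send_rows:
  targets:
    - {"gripper":1,"x":-0.25,"y":1.34,"z":0.12,"ax":-0.26,"ay":3.84,"az":0.84}
    - {"gripper":1,"x":-0.25,"y":1.34,"z":0.12,"ax":-0.26,"ay":3.84,"az":0.84}
    - {"gripper":1,"x":-0.25,"y":1.34,"z":0.12,"ax":-0.26,"ay":3.84,"az":0.84}
    - {"gripper":1,"x":-0.25,"y":1.34,"z":0.12,"ax":-0.26,"ay":3.84,"az":0.84}
    - {"gripper":1,"x":-0.25,"y":1.34,"z":0.12,"ax":-0.26,"ay":3.84,"az":0.84}

```text
clock: 34.87
position: [455.9, -247.2, 192.8]
ee_rot: [0.111, 0.98, 0.023, -0.166]
contact_force: [-0.1, 0.0, -1.8]
gripper_width: 34.8
grasp_force: 61.2
```

Emit:
send_rows:
  targets:
    - {"gripper":1,"x":-0.25,"y":1.34,"z":0.12,"ax":-0.26,"ay":3.84,"az":0.84}
    - {"gripper":1,"x":-0.25,"y":1.34,"z":0.12,"ax":-0.26,"ay":3.84,"az":0.84}
    - {"gripper":1,"x":-0.25,"y":1.34,"z":0.12,"ax":-0.26,"ay":3.84,"az":0.84}
    - {"gripper":1,"x":-0.25,"y":1.34,"z":0.12,"ax":-0.26,"ay":3.84,"az":0.84}
    - {"gripper":1,"x":0,"y":0,"z":0,"ax":0,"ay":0,"az":0}

```text
clock: 35.28
position: [477.3, -195.9, 181.5]
ee_rot: [0.136, 0.944, 0.042, -0.297]
contact_force: [0.7, -0.5, -2.2]
gripper_width: 34.9
grasp_force: 61.2
```

Run:
```python
from aim import *
report(); p,Rt=scan_pose(); twist(p,Rt,1)
snap("top","t5"); m,im,d,w=snap("scene","s8"); 
snap("wrist","w11")
```

```text
window [ 543.32 -215.38  144.1 ] dist 96.45092554737678 miss [-3.64  3.63 -6.57] angle 0.7685148448073992 joints [-0.13  0.56  0.07 -0.09 -1.68 -1.71] F [ 0.7  -0.49 -2.2 ] 34.8515640277597
rows 1 shift [ 0.35 -0.23 -0.56] turn [ 0.02 -0.77  0.05] |s| 0.7
 path [ 477. -196.  181.] [ 477. -196.  181.] [ 477. -196.  181.]
```

View pics/w11.png

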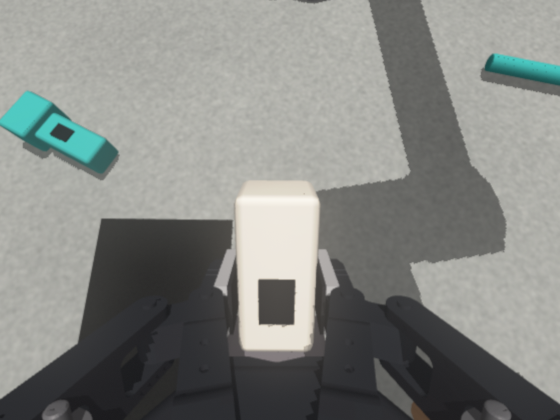

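The wrist view shows the scanner held square in the fingers at (278,265). Applying the small aim correction.

Emit:
send_rows:
  targets:
    - {"gripper":1,"x":0.35,"y":-0.23,"z":-0.56,"ax":0,"ay":-0.77,"az":0}
    - {"gripper":1,"x":0,"y":0,"z":0,"ax":0,"ay":0,"az":0}
    - {"gripper":1,"x":0,"y":0,"z":0,"ax":0,"ay":0,"az":0}
    - {"gripper":1,"x":0,"y":0,"z":0,"ax":0,"ay":0,"az":0}

```text
clock: 35.77
position: [476.1, -200.5, 193.4]
ee_rot: [0.137, 0.948, 0.04, -0.285]
contact_force: [-0.1, 0.3, -1.8]
gripper_width: 34.9
grasp_force: 61.2
```

Run:
```python
from aim import *
report(); p,Rt=scan_pose(); twist(p,Rt,1)
# check aim with top camera: nose/body points of the held scanner -> axis
m,im,d,w=snap("top","t6"); s=arm.read_state()
g=np.load("grasp.npz"); Rt=R.from_quat(s["ee_rot"]); Rs=Rt*R.from_matrix(g["rel"]); O=s["position"]+Rt.apply(g["off"])
q=(w-O)@Rs.as_matrix(); k=np.isfinite(q[...,0])&(abs(q[...,0])<80)&(abs(q[...,1])<35)&(q[...,2]>5)&(q[...,2]<52)
p=q[k]; n=p[p[:,0]>20]; print(len(p),"nose x98",np.percentile(n[:,0],[50,98]) if len(n) else None,"nose y",np.percentile(n[:,1],[3,97]) if len(n) else None,"z top",np.percentile(n[:,2],[50,90]) if len(n) else None)
```

```text
window [ 542.9  -220.38  157.65] dist 103.28299258596813 miss [ 2.62 -3.48  5.09] angle 0.6216359997542036 joints [-0.13  0.54  0.07 -0.08 -1.68 -1.71] F [-0.11  0.26 -1.82] 34.94419143569626
rows 1 shift [-0.31  0.25  0.43] turn [ 0.05  0.62 -0.03] |s| 0.58
 path [ 476. -201.  193.] [ 476. -201.  193.] [ 476. -201.  193.]
543 nose x98 [32.72 51.53] nose y [-21.37  28.5 ] z top [35.39 42.26]
```

Emit:
send_rows:
  targets:
    - {"gripper":1,"x":-0.18,"y":0.1,"z":0.25,"ax":0,"ay":0.35,"az":0}
    - {"gripper":1,"x":0,"y":0,"z":0,"ax":0,"ay":0,"az":0}
    - {"gripper":1,"x":0,"y":0,"z":0,"ax":0,"ay":0,"az":0}
    - {"gripper":1,"x":0,"y":0,"z":0,"ax":0,"ay":0,"az":0}
    - {"gripper":1,"x":0,"y":0,"z":0,"ax":0,"ay":0,"az":0}

```text
clock: 36.23
position: [476.8, -199.3, 189.2]
ee_rot: [0.136, 0.947, 0.041, -0.289]
contact_force: [0.8, -0.2, -1.5]
gripper_width: 35.0
grasp_force: 61.2
```

Run:
```python
from aim import *
report(); p,Rt=scan_pose(); twist(p,Rt,1); print(arm.read_state()["joint_vel"])
```

```text
window [ 543.36 -219.    152.91] dist 100.5508645813294 miss [ 0.46 -1.28  1.18] angle 0.14007334258477366 joints [-0.13  0.55  0.07 -0.08 -1.68 -1.71] F [ 0.81 -0.19 -1.5 ] 34.968994445275776
rows 1 shift [-0.05  0.11  0.1 ] turn [ 0.    0.14 -0.  ] |s| 0.16
 path [ 477. -199.  189.] [ 477. -199.  189.] [ 477. -199.  189.]
[ 0. -0. -0.  0.  0. -0.]
```

Emit:
send_rows:
  targets:
    - {"gripper":1,"x":0,"y":0,"z":0,"ax":0,"ay":0,"az":0}
    - {"gripper":1,"x":0,"y":0,"z":0,"ax":0,"ay":0,"az":0}
    - {"gripper":1,"x":0,"y":0,"z":0,"ax":0,"ay":0,"az":0}
    - {"gripper":1,"x":0,"y":0,"z":0,"ax":0,"ay":0,"az":0}
    - {"gripper":1,"x":0,"y":0,"z":0,"ax":0,"ay":0,"az":0}

```text
clock: 36.65
position: [476.8, -199.3, 189.3]
ee_rot: [0.136, 0.947, 0.041, -0.289]
contact_force: [0.0, -0.1, -1.4]
gripper_width: 34.6
grasp_force: 61.2
```

Emit:
send_rows:
  targets:
    - {"gripper":1,"x":0,"y":0,"z":0,"ax":0,"ay":0,"az":0}
    - {"gripper":1,"x":0,"y":0,"z":0,"ax":0,"ay":0,"az":0}
    - {"gripper":1,"x":0,"y":0,"z":0,"ax":0,"ay":0,"az":0}
    - {"gripper":1,"x":0,"y":0,"z":0,"ax":0,"ay":0,"az":0}
    - {"gripper":1,"x":0,"y":0,"z":0,"ax":0,"ay":0,"az":0}

```text
clock: 37.07
position: [476.8, -199.3, 189.4]
ee_rot: [0.136, 0.947, 0.041, -0.289]
contact_force: [0.8, -0.0, -1.2]
gripper_width: 35.1
grasp_force: 61.2
```

Emit:
send_rows:
  targets:
    - {"gripper":1,"x":0,"y":0,"z":0,"ax":0,"ay":0,"az":0}
    - {"gripper":1,"x":0,"y":0,"z":0,"ax":0,"ay":0,"az":0}
    - {"gripper":1,"x":0,"y":0,"z":0,"ax":0,"ay":0,"az":0}
    - {"gripper":1,"x":0,"y":0,"z":0,"ax":0,"ay":0,"az":0}
    - {"gripper":1,"x":0,"y":0,"z":0,"ax":0,"ay":0,"az":0}

```text
clock: 37.48
position: [476.8, -199.3, 189.3]
ee_rot: [0.136, 0.947, 0.041, -0.289]
contact_force: [0.8, -0.4, -0.7]
gripper_width: 34.8
grasp_force: 61.2
```

Emit:
send_rows:
  targets:
    - {"gripper":1,"x":0,"y":0,"z":0,"ax":0,"ay":0,"az":0}
    - {"gripper":1,"x":0,"y":0,"z":0,"ax":0,"ay":0,"az":0}
    - {"gripper":1,"x":0,"y":0,"z":0,"ax":0,"ay":0,"az":0}
    - {"gripper":1,"x":0,"y":0,"z":0,"ax":0,"ay":0,"az":0}
    - {"gripper":1,"x":0,"y":0,"z":0,"ax":0,"ay":0,"az":0}

```text
clock: 37.9
position: [476.8, -199.3, 189.3]
ee_rot: [0.136, 0.947, 0.041, -0.289]
contact_force: [0.6, 0.3, -1.4]
gripper_width: 34.8
grasp_force: 61.2
```

Run:
```python
from aim import *
report()
g=np.load("grasp.npz"); q=R.from_quat(g["q"]); twist(g["p"]+[0,0,150],q,9)
m,im,d,w=snap("top","t7"); label(m,im,w)
```

```text
window [ 543.34 -219.03  153.07] dist 100.65957699287749 miss [ 0.53 -1.35  1.3 ] angle 0.15549299717564413 joints [-0.13  0.55  0.07 -0.08 -1.68 -1.71] F [ 0.61  0.27 -1.44] 34.814239672614
rows 9 shift [ 0.07 -1.34  0.33] turn [ 0.26 -3.81 -0.84] |s| 1.38
 path [ 465. -224.  184.] [ 454. -249.  179.] [ 446. -274.  173.]
  plate 255 centre [ 631.08 -214.06   96.  ] n [-0.77  0.27  0.58] elev 35.56660018453832 az 160.96184179612095 (43.618473052978516, 83.72151184082031) 1.810309648513794
```

Held steady for about 1.7 s at 100 mm, within 2 mm of the label's middle. Returning to the mat.

Emit:
send_rows:
  targets:
    - {"gripper":1,"x":0.07,"y":-1.34,"z":0.33,"ax":0.26,"ay":-3.81,"az":-0.84}
    - {"gripper":1,"x":0.07,"y":-1.34,"z":0.33,"ax":0.26,"ay":-3.81,"az":-0.84}
    - {"gripper":1,"x":0.07,"y":-1.34,"z":0.33,"ax":0.26,"ay":-3.81,"az":-0.84}
    - {"gripper":1,"x":0.07,"y":-1.34,"z":0.33,"ax":0.26,"ay":-3.81,"az":-0.84}
    - {"gripper":1,"x":0.07,"y":-1.34,"z":0.33,"ax":0.26,"ay":-3.81,"az":-0.84}

```text
clock: 38.37
position: [449.6, -261.9, 176.1]
ee_rot: [0.103, 0.986, 0.017, -0.127]
contact_force: [-0.3, 0.7, -1.2]
gripper_width: 34.7
grasp_force: 61.2
```

Emit:
send_rows:
  targets:
    - {"gripper":1,"x":0.07,"y":-1.34,"z":0.33,"ax":0.26,"ay":-3.81,"az":-0.84}
    - {"gripper":1,"x":0.07,"y":-1.34,"z":0.33,"ax":0.26,"ay":-3.81,"az":-0.84}
    - {"gripper":1,"x":0.07,"y":-1.34,"z":0.33,"ax":0.26,"ay":-3.81,"az":-0.84}
    - {"gripper":1,"x":0.07,"y":-1.34,"z":0.33,"ax":0.26,"ay":-3.81,"az":-0.84}
    - {"gripper":1,"x":0,"y":0,"z":0,"ax":0,"ay":0,"az":0}

```text
clock: 38.78
position: [431.8, -313.6, 162.9]
ee_rot: [0.076, 0.997, -0.001, 0.003]
contact_force: [-1.3, 1.3, -3.6]
gripper_width: 34.5
grasp_force: 61.2
```

Emit:
send_rows:
  targets:
    - {"gripper":1,"x":0,"y":0,"z":0,"ax":0,"ay":0,"az":0}
    - {"gripper":1,"x":0,"y":0,"z":0,"ax":0,"ay":0,"az":0}

```text
clock: 38.95
position: [435.4, -313.1, 163.4]
ee_rot: [0.075, 0.997, -0.002, 0.003]
contact_force: [-0.3, 0.3, -1.7]
gripper_width: 34.9
grasp_force: 61.2
```

Run:
```python
from aim import *
g=np.load("grasp.npz"); q=R.from_quat(g["q"]); s=arm.read_state(); print(s["position"]-g["p"],s["contact_force"])
twist(g["p"]+[0,0,20],q,6)
```

```text
[  0.18  -0.06 150.59] [-0.34  0.31 -1.7 ]
rows 6 shift [0.02 0.01 2.18] turn [-0.   -0.   -0.01] |s| 2.18
 path [ 435. -313.  142.] [ 435. -313.   98.] [ 435. -313.   76.]
```

Emit:
send_rows:
  targets:
    - {"gripper":1,"x":0.02,"y":0,"z":2.7,"ax":0,"ay":0,"az":0}
    - {"gripper":1,"x":0.02,"y":0,"z":2.7,"ax":0,"ay":0,"az":0}
    - {"gripper":1,"x":0.02,"y":0,"z":2.7,"ax":0,"ay":0,"az":0}
    - {"gripper":1,"x":0.02,"y":0,"z":2.7,"ax":0,"ay":0,"az":0}
    - {"gripper":1,"x":0.02,"y":0,"z":2.2,"ax":0,"ay":0,"az":0}

```text
clock: 39.37
position: [435.4, -312.7, 31.2]
ee_rot: [0.074, 0.997, -0.001, 0.002]
contact_force: [-0.6, -0.2, -0.9]
gripper_width: 35.0
grasp_force: 61.3
```

Emit:
send_rows:
  targets:
    - {"gripper":1,"x":0,"y":0,"z":0.5,"ax":0,"ay":0,"az":0}
    - {"gripper":1,"x":0,"y":0,"z":0.5,"ax":0,"ay":0,"az":0}
    - {"gripper":1,"x":0,"y":0,"z":0,"ax":0,"ay":0,"az":0}
    - {"gripper":1,"x":0,"y":0,"z":0,"ax":0,"ay":0,"az":0}

```text
clock: 39.7
position: [436.3, -313.7, 24.1]
ee_rot: [0.074, 0.997, -0.002, 0.004]
contact_force: [-0.4, 0.3, -1.8]
gripper_width: 34.9
grasp_force: 61.2
```

Run:
```python
from aim import *
g=np.load("grasp.npz"); q=R.from_quat(g["q"]); s=arm.read_state(); print(s["position"]-g["p"],s["contact_force"])
twist(g["p"],q,1)
```

```text
[ 1.11 -0.66 11.29] [-0.4   0.26 -1.83]
rows 1 shift [0.13 0.05 1.13] turn [-0.03  0.11  0.02] |s| 1.14
 path [ 436. -314.   24.] [ 436. -314.   24.] [ 436. -314.   24.]
```

Emit:
send_rows:
  targets:
    - {"gripper":1,"x":0.05,"y":0,"z":0.4,"ax":0,"ay":0.1,"az":0}
    - {"gripper":1,"x":0.05,"y":0,"z":0.4,"ax":0,"ay":0,"az":0}
    - {"gripper":1,"x":0,"y":0,"z":0.2,"ax":0,"ay":0,"az":0}
    - {"gripper":1,"x":0,"y":0,"z":0,"ax":0,"ay":0,"az":0}
    - {"gripper":1,"x":0,"y":0,"z":0,"ax":0,"ay":0,"az":0}

```text
clock: 40.12
position: [434.0, -313.4, 13.2]
ee_rot: [0.075, 0.997, -0.002, 0.002]
contact_force: [0.2, -0.4, -1.2]
gripper_width: 35.0
grasp_force: 61.2
```

Emit:
send_rows:
  targets:
    - {"gripper":1,"x":0,"y":0,"z":0.1,"ax":0,"ay":0,"az":0}
    - {"gripper":1,"x":0,"y":0,"z":0,"ax":0,"ay":0,"az":0}
    - {"gripper":1,"x":0,"y":0,"z":0,"ax":0,"ay":0,"az":0}

```text
clock: 40.37
position: [434.2, -313.5, 12.8]
ee_rot: [0.075, 0.997, -0.002, 0.003]
contact_force: [-2.0, 1.9, 5.8]
gripper_width: 34.7
grasp_force: 61.9
```

Back on the mat, with a light contact force. Opening and lifting clear.

Emit:
send_rows:
  targets:
    - {"gripper":-1,"x":0,"y":0,"z":0,"ax":0,"ay":0,"az":0}
    - {"gripper":-1,"x":0,"y":0,"z":0,"ax":0,"ay":0,"az":0}
    - {"gripper":-1,"x":0,"y":0,"z":0,"ax":0,"ay":0,"az":0}
    - {"gripper":-1,"x":0,"y":0,"z":0,"ax":0,"ay":0,"az":0}
    - {"gripper":-1,"x":0,"y":0,"z":0,"ax":0,"ay":0,"az":0}

```text
clock: 40.78
position: [434.1, -313.4, 11.9]
ee_rot: [0.075, 0.997, -0.002, 0.002]
contact_force: [0.3, -0.4, 0.2]
gripper_width: 85.4
grasp_force: 0.0
```

Emit:
send_rows:
  targets:
    - {"gripper":-1,"x":0,"y":0,"z":-1,"ax":0,"ay":0,"az":0}
    - {"gripper":-1,"x":0,"y":0,"z":-4,"ax":0,"ay":0,"az":0}
    - {"gripper":-1,"x":0,"y":0,"z":-4,"ax":0,"ay":0,"az":0}
    - {"gripper":-1,"x":0,"y":0,"z":-4,"ax":0,"ay":0,"az":0}
    - {"gripper":-1,"x":0,"y":0,"z":-4,"ax":0,"ay":0,"az":0}

```text
clock: 41.2
position: [432.8, -312.6, 184.7]
ee_rot: [0.075, 0.997, -0.002, 0.003]
contact_force: [1.3, -0.8, -0.1]
gripper_width: 85.2
grasp_force: 0.0
```

Emit:
send_rows:
  targets:
    - {"gripper":-1,"x":0,"y":0,"z":-4,"ax":0,"ay":0,"az":0}
    - {"gripper":-1,"x":0,"y":0,"z":-3,"ax":0,"ay":0,"az":0}
    - {"gripper":-1,"x":0,"y":0,"z":0,"ax":0,"ay":0,"az":0}
    - {"gripper":-1,"x":0,"y":0,"z":0,"ax":0,"ay":0,"az":0}

```text
clock: 41.53
position: [433.6, -312.7, 255.0]
ee_rot: [0.075, 0.997, -0.002, 0.005]
contact_force: [-1.0, 0.6, -1.2]
gripper_width: 85.4
grasp_force: 0.0
```

Run:
```python
from scan import *
try: seg("wrist","w12")
except Exception as e: print(e)
m,im,d,w=snap("scene","s9")
for g in((606,111),(613,-108)):
    k=(np.hypot(w[...,0]-g[0],w[...,1]-g[1])<32)&(w[...,2]>175)&(w[...,2]<215); print("head",k.sum(),w[k].mean(0),np.percentile(w[k][:,2],[10,50,90]))
k=(np.hypot(w[...,0]-622.5,w[...,1]-236.5)<28)&(w[...,2]>66)&(w[...,2]<85); print("knob",np.percentile(w[k][:,2],[5,50,95]))
```

```text
wrist scanner rect c [ 450.9 -315.5] [ 51.1 118.1] ang -9.1 widths [-17.7  17. ] [-17.8  17.3] [-17.9  16.4] [-17.9  16.6] [-18.  17.] [-18.1  17.2] [-24.6  23.6] [-25.2  24.4] [-24.2  24.2] ztop [36.74 42.55]
  mat 1242 ((500.2467346191406, -273.5912780761719), (91.19530487060547, 208.7264404296875), 45.98391342163086)
head 232 [612.41 112.36 187.24] [179.92 188.57 190.96]
head 256 [ 620.41 -105.62  186.57] [178.62 188.42 191.11]
knob [67.26 71.9  74.54]
```

View pics/s9.png

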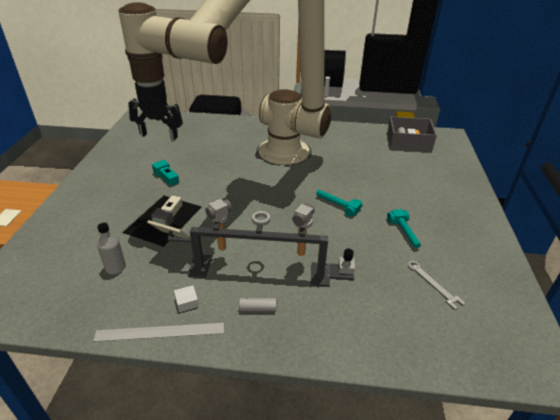

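The final view shows both hammers seated at (219,211) and (303,215). The scanner lies flat on its mat at (168,212), the pin is home at (347,258), and nothing else has moved. Handing in.

```bash
python3 -c "
from bench import arm
print(arm.job_done())"
```

```text
the job is handed in; nothing more can be done
None
```

The job is handed in: I pulled the pin at about 16 N (peak reading 16.7 N) for just over a second and let it go home, hung both hammers on the bench fully seated in ring1 and ring3, held the scanner steady on the label for about 1.7 s at 10 cm, and laid it back flat on its mat; no verdict came back.

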